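# Set up the air dryer for a washed finger splint

### The job

Put the washed finger splint flat, open side up, in the round steel tray, then push the tray along the bench, without lifting it, until it is centred on the round rubber pad under the air nozzle. Then turn the air regulator knob so that its pointer stands at the raised mark, let go of it, and slide the forked lock all the way home around the knob's neck, leaving the pointer at the mark. Leave the jar, the tin and the torch where they are, and let go of everything at the end.

Things in the scene. Friction and masses are not known exactly. Their poses are not given: they have to be found in the camera images.
- splint: Hard silicone finger splint, beige: an open gutter 66 mm long (its x axis), 20 mm wide (y), 16 mm high, 3 mm walls, one end (+x) closed, lying open side up. 25 g. Origin: centre of its underside.
- tray: Loose round stainless steel tray, outside diameter 130 mm, height 30 mm, wall 3 mm, floor 4 mm thick, 0.3 kg. It slides on the bench. Origin: centre of its underside.
- stand: Fixed drying stand. Origin: centre of its round dark rubber pad (150 mm across, 1 mm thin, flush enough to slide the tray over) on the bench. A brass air nozzle hangs over the pad's centre, its tip 110 mm above the bench, on a bent tube at 138 to 177 mm height that runs to a steel post (18 mm across, 170 mm high, foot 56 mm across, 12 mm high) 125 mm from the centre in the stand's +x direction.
- console: Fixed air control console: a cedar wedge 147 mm deep (x), 150 mm wide (y), 25 mm high at its front (-x) edge and 128 mm at the back. Its grey face slopes 35 deg: the face normal is the console's z axis leaned 35 deg towards its -x; up the slope is (cos 35, 0, sin 35) in its frame. The knob is low on the face, the lock above it, both on the face's middle line. Origin: centre of its underside.
- knob_grip (a point): Point on the regulator knob's axis (perpendicular to the sloped face), 28 mm off the face, where to grip. The black knob is a bar 42 mm long, 12 mm wide, standing 18 to 42 mm off the face over a round flange 40 mm across and a neck 18 mm across; a narrow pointer nose at one end of the bar reaches 31 mm from the axis. z axis: the face normal.
- pointer (a point): End of the knob's pointer: 31 mm from the knob's axis, in the line of the bar, on the nose's side, taken 6 mm off the face. Moves with the knob.
- mark (a point): Raised mark: the point 1 mm inside the inner end of a dark steel rib (9 mm long, 4 mm wide, 6 mm off the face) on the aluminium disc, 84 mm across, under the knob: 31 mm from the knob's axis, 6 mm off the face. The disc is stiff and stays where it is. It lies on the downhill half, so pointer and mark coincide when the knob is set.
- knob (a joint): Knob angle, rad: 0 when the pointer points straight down the slope, growing counter-clockwise seen from in front of the face (looking along the inward face normal). Range -1.8 to 1.8; friction 0.05 N m; it stays where it is left.
- lock (a joint): Travel of the lock, m: 0 fully back (up the slope), 0.05 fully home (end stop) with its fork around the knob's neck. It moves straight down the slope towards the knob; about 1.5 N of friction; it stays where it is left.
- lock_tab (a point): Grip point of the lock: in the upright aluminium tab (12 mm wide across the slope, 26 mm long up the slope, top 42.5 mm off the face), 32 mm off the face. Moves with the lock, whose flat fork plate (46 mm wide) lies 4.5 to 9.5 mm off the face; fully home the tab stands 57 mm up the slope from the knob's axis. The lock has clearance below the knob's bar at any knob angle.
- jar: Bystander: closed blue plastic jar, 60 mm across, 75 mm high. Origin: centre of its underside.
- tin: Bystander: small aluminium tin with push-fit lid, 63 mm across, 38 mm high. Origin: centre of its underside.
- torch: Bystander: white plastic torch, 138 mm long lying along its y axis, 36 mm thick at the head. Origin: on the bench under its middle.
Things that resemble listed ones, but are neither listed nor needed, are in the scene too. Of the things like the tray, leave any that is orange or yellow; of the rest the larger one is meant.

How it is judged:
By the outcome, as a careful person would: the job done as asked, in the order asked, and still so for the second after the job is handed in, with the robot touching nothing.
It also fails if it takes over 66 s, if anything falls off the work surface, if the arm or the gripper's body presses on something with over 40 N, if the wrist force passes 120 N, or if a joint passes its speed limit or range.

### The arm

A 6-joint arm with a two-finger parallel gripper is mounted at the origin on the work surface. World frame = base frame: x ahead of the robot, y to its left, z up, the work surface at z = 0. Lengths are in mm, angles in rad, forces in N, time in s.
With the tool pointing down it reaches from about 300 to 775 mm from the base axis. Payload 14.6 kg.
Tool frame: the origin (TCP) lies midway between the tips of the shut fingers; the grasp point (between the pads) lies 19 mm behind it (manip.grasp_offset is the distance from the TCP to the grasp point, in mm); z points along the fingers, y is the line along which they close (so a half turn about z gives the same grasp; the last joint's range is limited). The gripper opens to 94 mm and grips with 3 to 60 N. Pads are 16 mm wide; open, the fingers measure 119 mm over their backs; the gripper's body (75 mm by 177 mm) begins 78 mm behind the grasp point.
Start: joints at [-1.352, 0.3, 1.521, -0, 1.321, -0.067], TCP at [155.052, -527.682, 175.246] pointing down, gripper open.
Joint ranges: [-3.03, 3.03], [-0.79, 2.21], [0.23, 2.52], [-1.04, 4.18], [0, 3.07], [-2.55, 2.55]. Speed limits (rad/s): [2.22, 2.22, 2.57, 3.14, 3.14, 3.14].

### API

Orientations are given as [roll, pitch, yaw] about the fixed x, y, z axes, in that order (R = Rz(yaw) Ry(pitch) Rx(roll)).
In Python, from cell import manip, viewer gives the robot as it stands. The module is installed in compiled form; this text tells all that it offers.
- The arm moves only by the tool move_arm, never from a script. Its argument "moves" is a list of rows, each a list of 4 numbers: the shift along the tool's x, y, z in m, then the turn about the tool's z in rad. A call has 1 to 12 rows; each row is the pose to reach, as a shift and turn from the pose commanded when the call began, along the tool's axes at that moment; what a row does not reach only later rows make up. A row lasts 1/10 s, in which the tool goes at most 50 mm and 8.59 degrees, less where a joint would pass 70% of its speed; a pose out of reach is approached as far as the arm can. A call with a gripper value outside its range is refused whole. "jaw" is the finger opening in m, from 0 to 0.094, set as the call begins (left out, the last holds). The fingers move at their own pace and stop on an object; "squeeze" is the grip in N (left out, the last holds). Time passes only in rows, so rows that repeat a pose let the fingers close. It gives the time, the measured TCP pose, the force, the opening and the grip force at its end, in the units of the state.
- manip.read_state(): the state, without advancing time (a new reading comes with each control period).
- viewer.camera(name): name is "side" or "top" or "wrist"; returns a dict with "frame" (384x512x3 uint8, blue, green, red), "z_map" (384x512 float32, mm along the optical axis (not along the pixel's ray), 0 where there is no reading), "fx", "fy", "cx", "cy" (pixels), "D" ([k1, k2, p1, p2, k3] as OpenCV has them; the pictures are not rectified), "origin" and "orientation" of the camera in the world. Camera axes: x right, y down, z forward; pixel columns grow to the right and rows downward; lengths in mm; the calibration is good to about 2 mm. A picture is of the moment at which its call begins.
- manip.sign_off(): hands the job in; it is judged then, once.
The state is a dict: "clock": time; "joints": joint angles; "qd": joint speeds; "effort": joint torques, N m; "eef_pos": TCP position; "eef_rot": TCP orientation; "wrist_force": force on the tool from outside, world axes, zero at the start; "moment": the same for the moment, N m; "finger_gap": finger opening in mm; "finger_force": force on a finger pad.
Only numpy, scipy, OpenCV 4.12 (cv2) and the standard library are available. Lean on these libraries where they do the work, as an engineer would, in place of code of your own. Each camera call takes 0.05 s, during which the arm holds its last target. There are 200 camera calls.

## Working session

There is one attempt and no reset: what is moved stays moved. The work goes in short steps, Python scripts to look and compute and a tool call to move; the robot and the scene stay as the last step left them, time stands still between calls to the robot, and variables do not carry over. Pictures are saved under pics/ and viewed, at most 10 in all, crops included, and the job is handed in when it is done.

Besides the shell and the picture viewer there is one more tool, called after "Call:" as name(argument=value, ...) on one line, values as JSON. move_arm: Moves the arm, as the interface text tells. Its arguments: {"type":"object","properties":{"moves":{"type":"array"},"jaw":{"type":"number"},"squeeze":{"type":"number"}},"required":["moves"]}

```bash
mkdir -p pics; cat > h.py <<'E'
import numpy as np, cv2
from scipy.spatial.transform import Rotation as R
from cell import manip, viewer
def rot(o):
    o=np.array(o,float)
    return o if o.shape==(3,3) else (R.from_euler('xyz',o).as_matrix() if o.size==3 else R.from_quat(o).as_matrix())
def grab(n):
    c=viewer.camera(n); np.savez(f'/tmp/{n}.npz',**{k:np.array(v) for k,v in c.items()}); return c
def load(n): return dict(np.load(f'/tmp/{n}.npz'))
def cloud(c):
    K=np.array([[c['fx'],0,c['cx']],[0,c['fy'],c['cy']],[0,0,1]],float)
    h,w=c['z_map'].shape
    u,v=np.meshgrid(np.arange(w),np.arange(h))
    p=cv2.undistortPoints(np.stack([u,v],-1).reshape(-1,1,2).astype(float),K,np.array(c['D'],float)).reshape(h,w,2)
    z=c['z_map'][...,None]
    P=np.concatenate([p*z,z],-1)@rot(c['orientation']).T+np.array(c['origin'],float)
    P[c['z_map']==0]=np.nan
    return P
E
python3 - <<'E'
from h import *
cs=[grab(n) for n in('side','top','wrist')]
for n,c in zip(('side','top','wrist'),cs): print(n,c['origin'],c['orientation'],c['fx'],c['cx'],c['cy'],c['D'])
print(manip.read_state(), manip.grasp_offset)
cv2.imwrite('pics/a.png',cv2.resize(cs[1]['frame'],(800,600)))
cv2.imwrite('pics/b.png',cv2.resize(cs[0]['frame'],(800,600)))
E
```

```text
side [-149.14146245  741.05737942  840.8761027 ] [-2.21231582 -0.01791347 -2.3987912 ] 441.9059386826924 253.07566428489713 189.03483847724004 [0.04908794 0.         0.         0.         0.        ]
top [4.76938355e+02 6.57102519e-01 1.24293968e+03] [-3.10640121  0.0149777  -1.58583822] 444.53801400253553 258.300022384094 188.63145287096148 [0.05504378 0.         0.         0.         0.        ]
wrist [ 218.2223587  -508.67708735  383.78004411] [ 2.90789886e+00 -3.62547512e-05 -1.28608180e+00] 285.37995452945233 255.3242342335412 192.0624214105717 [-0.06185713  0.          0.          0.          0.        ]
{'clock': 0.15, 'joints': array([-1.35156057e+00,  3.00348229e-01,  1.52140955e+00, -6.17067251e-06,
        1.32071717e+00, -6.65778905e-02]), 'qd': array([ 0.00102421, -0.00099032, -0.00232911, -0.00036686,  0.00082443,
        0.00074857]), 'effort': array([ 6.67462136e-04, -5.31961405e+01, -3.52820170e+01,  7.08500203e-02,
        2.36642902e-02, -7.81910830e-05]), 'eef_pos': array([ 155.02508353, -527.47022661,  174.82631131]), 'eef_rot': array([-3.14071191e+00, -5.27338873e-05,  2.85815149e-01]), 'wrist_force': array([ 0.65161517,  0.7709589 , -0.29736528]), 'moment': array([ 0.02112287, -0.06243392,  0.03048366]), 'finger_force': 0.0, 'finger_gap': 93.9444905137306} 18.8
```

View pics/a.png

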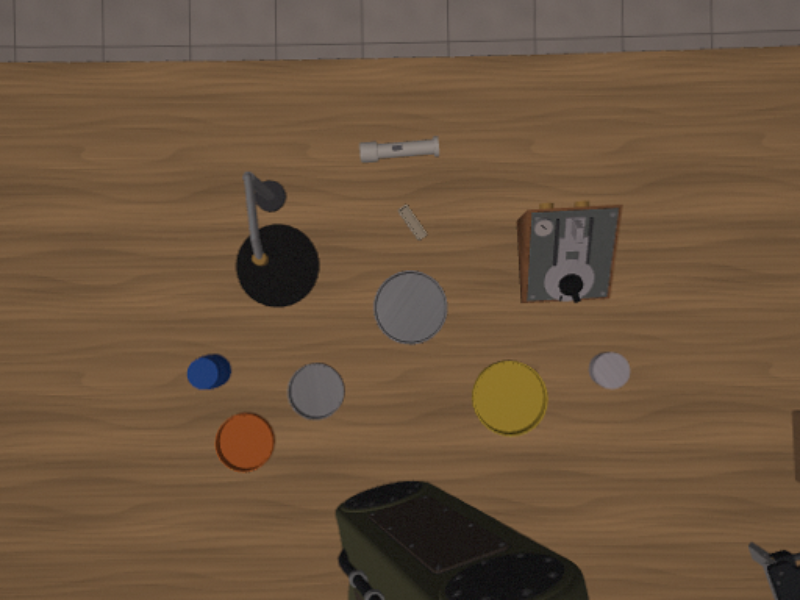

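View pics/b.png

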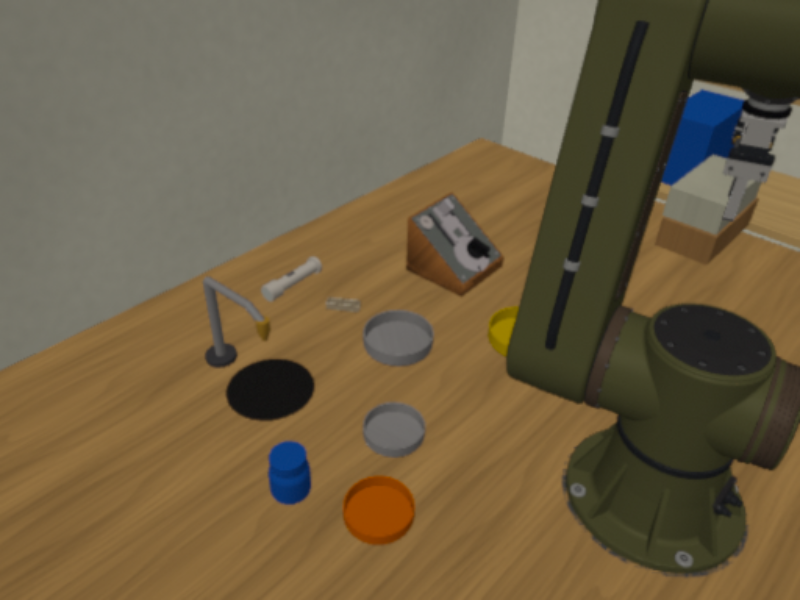

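Top view (800×600): there are four tray-like things, orange (246,441), yellow (510,397), small steel (317,390) and large steel (411,307). The large steel one fits: it isn't orange or yellow and it is the larger of the other two. The splint is at (413,222), the pad at (278,265), the console at (570,255), the torch at (400,150), the jar at (208,372) and the tin at (610,370). Next I'll measure and enlarge.

```bash
python3 - <<'E'
from h import *
c=load('top');P=cloud(c);s=load('side');Q=cloud(s)
f=.64
def at(u,v): return P[int(v*f),int(u*f)].round(1)
for n,(u,v) in dict(pad=(278,290),tray=(411,307),small=(317,390),splint=(413,222),tin=(610,370),torch=(400,150),jar=(203,372),bench=(460,260)).items(): print(n,at(u,v))
def seg(P,box,lo,hi,name):
    m=(P[...,0]>box[0])&(P[...,0]<box[1])&(P[...,1]>box[2])&(P[...,1]<box[3])&(P[...,2]>lo)&(P[...,2]<hi)
    X=P[m]; 
    if len(X)<5: print(name,len(X));return X
    print(name,len(X),'mid',((X.min(0)+X.max(0))/2).round(1),'ext',np.ptp(X,0).round(1),'z',np.percentile(X[:,2],[5,50,95]).round(1)); return X
t=at(411,307); 
for nm,A in(('top',P),('side',Q)):
    seg(A,(t[0]-80,t[0]+80,t[1]-80,t[1]+80),22,40,nm+' tray rim'); seg(A,(t[0]-50,t[0]+50,t[1]-50,t[1]+50),-8,15,nm+' tray floor')
    sp=at(413,222); X=seg(A,(sp[0]-50,sp[0]+45,sp[1]-50,sp[1]+50),8,30,nm+' splint')
    if len(X)>5:
        r=cv2.minAreaRect(X[:,:2].astype(np.float32)); print(r)
# pad by darkness
fr=c['frame'].astype(int).max(2)
m=(fr<35)&(abs(P[...,2])<12)&(P[...,1]>100)&(P[...,1]<400)&(P[...,0]>350)&(P[...,0]<620)
X=P[m]; h=cv2.convexHull(X[:,:2].astype(np.float32)); print('pad',len(X),X.min(0),X.max(0),cv2.minEnclosingCircle(h))
# console face plane
m=(P[...,1]<-150)&(P[...,1]>-400)&(P[...,0]>380)&(P[...,0]<640)&(P[...,2]>15)
X=P[m];print('console',X.min(0),X.max(0))
a=cv2.resize(c['frame'][120:225,220:325],(400,400),interpolation=cv2.INTER_CUBIC)
b=cv2.resize(c['frame'][125:200,325:400],(400,400),interpolation=cv2.INTER_CUBIC)
cv2.imwrite('pics/c.png',np.hstack([a,b]))
E
```

```text
pad [534.5 245.5   3.8]
tray [500.1   5.8   4.6]
small [355.4 177.7   1.8]
splint [650.8   0.7   6.1]
tin [ 387.3 -332.7   37.3]
torch [773.3  20.6  34.5]
jar [394.7 356.4  79.5]
bench [582.6 -82.1   1.7]
top tray rim 201 mid [499.8   7.1  29.3] ext [126.1 128.5  14.5] z [24.3 29.7 33.7]
top tray floor 1250 mid [500.1   5.8   6. ] ext [100.   99.9  17.7] z [0.5 4.7 8.9]
top splint 81 mid [647.3  10.4  15.4] ext [89.4 70.9 14.8] z [ 8.7 15.9 19.9]
((647.8609619140625, 10.4420166015625), (69.65106201171875, 89.42706298828125), 89.09445190429688)
side tray rim 244 mid [496.    9.3  27.5] ext [131.5 134.4  10.8] z [22.5 27.  30.7]
side tray floor 634 mid [500.1   5.7   5.7] ext [99.7 99.3 18.2] z [0.1 3.2 7.1]
side splint 96 mid [646.5   4.8  13.2] ext [60.3 48.7 10.2] z [ 8.3 12.5 17.3]
((647.84033203125, 4.598628997802734), (64.84436798095703, 27.814666748046875), 33.86635971069336)
pad 1665 [506.37139029 172.44964767  -6.02781005] [619.41611632 316.54805222  11.56472927] ((577.2158813476562, 245.68487548828125), 73.73501586914062)
console [ 380.1614129  -366.84584039   15.22070145] [ 639.96937993 -152.57082495  157.54253328]
```

View pics/c.png

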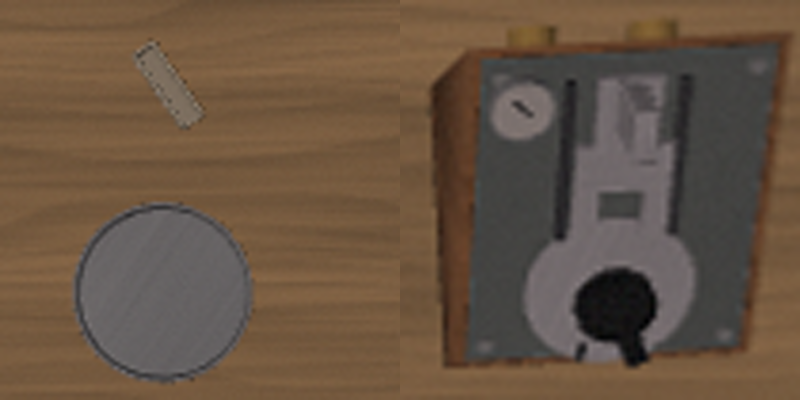

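The crop confirms it. The large steel tray, about 130 mm across, is at crop (163,292), and the splint is at (168,86) with its long axis running upper-left to lower-right. On the console the pointer (635,350) is to the right of the mark (580,350), and the lock is up the slope. Next I'll refine the pad and console fits, then move the wrist camera over.

```bash
cat >> h.py <<'E'
def go(x,y,z,yaw=None):
    s=manip.read_state(); p=s['eef_pos'].astype(float); M=rot(s['eef_rot']); 
    cy=np.arctan2(M[1,0],M[0,0]); d=M.T@(np.array([x,y,z])-p)/1000
    a=0 if yaw is None else -((yaw-cy+np.pi)%(2*np.pi)-np.pi)
    print('row',d.round(4),'turn',round(a,4),'| at',p.round(1),'yaw',round(cy,4),'j6',s['joints'][5].round(2),'t',s['clock'])
E
python3 - <<'E'
from h import *
c=load('top');P=cloud(c)
fr=c['frame'].astype(int).max(2)
m=(fr<38)&(abs(P[...,2])<12)&(P[...,1]>150)&(P[...,1]<340)&(P[...,0]>450)&(P[...,0]<665)
n,l,st,ce=cv2.connectedComponentsWithStats(m.astype(np.uint8)); k=1+st[1:,4].argmax()
X=P[l==k]; print('pad',X.min(0),X.max(0),cv2.minEnclosingCircle(cv2.convexHull(X[:,:2].astype(np.float32))))
# face plane RANSAC-ish
for nm in('top','side'):
    A=cloud(load(nm)); m=(A[...,1]<-190)&(A[...,1]>-370)&(A[...,0]>450)&(A[...,0]<640)&(A[...,2]>20)
    X=A[m]; idx=np.ones(len(X),bool)
    for t in(60,15,10,6,5,4,4,4):
        q=X[idx]; o=q.mean(0); nrm=np.linalg.svd(q-o)[2][2]; nrm*=np.sign(nrm[2]); idx=abs((X-o)@nrm)<t
    print(nm,'face n',nrm,'o',o,'lean',np.degrees(np.arccos(nrm[2])),'yaw',np.arctan2(-nrm[1],-nrm[0]),idx.sum(),X[idx].min(0),X[idx].max(0))
go(440,-275,190,0.0)
E
```

```text
pad [506.37139029 172.44964767  -6.02781005] [650.30728906 316.54805222  11.56472927] ((577.9163208007812, 245.2869415283203), 73.92513275146484)
top face n [-0.57577047 -0.02519264  0.81722317] o [ 573.31232202 -264.04981717   76.6591767 ] lean 35.19221971062461 yaw 0.04372676369932166 2010 [ 504.60970941 -337.26783446   24.75771521] [ 639.93348414 -190.16309007  128.30228104]
side face n [-0.59112225 -0.01986207  0.80633739] o [ 564.19298126 -253.03658803   71.37788367] lean 36.26038735915471 yaw 0.03358798508347657 998 [ 501.85338859 -338.53687505   21.62467149] [ 639.86870886 -190.16339892  128.02422483]
row [ 0.3446 -0.1619 -0.015 ] turn 0.2858 | at [ 155.  -527.5  174.8] yaw 0.2858 j6 -0.07 t 0.15
```

```bash
python3 -c "
from h import *
go(505,-265,200,0.04)"
```

```text
row [ 0.4098 -0.1532 -0.025 ] turn 0.2458 | at [ 155.  -527.5  174.8] yaw 0.2858 j6 -0.07 t 0.15
```

Call:
move_arm(moves=[[0.41, -0.153, -0.025, 0.246], [0.41, -0.153, -0.025, 0.246], [0.41, -0.153, -0.025, 0.246], [0.41, -0.153, -0.025, 0.246], [0.41, -0.153, -0.025, 0.246], [0.41, -0.153, -0.025, 0.246], [0.41, -0.153, -0.025, 0.246], [0.41, -0.153, -0.025, 0.246], [0.41, -0.153, -0.025, 0.246], [0.41, -0.153, -0.025, 0.246], [0.41, -0.153, -0.025, 0.246], [0.41, -0.153, -0.025, 0.246]])

```text
clock: 1.35
eef_pos: [504.5, -265.9, 200.1]
eef_rot: [-3.141, 0.0, 0.039]
wrist_force: [-0.6, 0.0, 1.0]
finger_gap: 94.2
finger_force: 0.0
```

```bash
python3 - <<'E'
from h import *
c=grab('wrist'); print(c['origin'],c['orientation']); go(505,-265,200,0.04)
cv2.imwrite('pics/d.png',cv2.resize(c['frame'],(800,600),interpolation=cv2.INTER_CUBIC))
E
```

```text
[ 570.45410511 -263.17183548  409.02348507] [ 2.90758813e+00 -1.05742722e-03 -1.53292864e+00]
row [ 0.0006 -0.0011  0.0002] turn -0.0016 | at [ 504.4 -266.1  200.2] yaw 0.0384 j6 0.98 t 1.4
```

View pics/d.png

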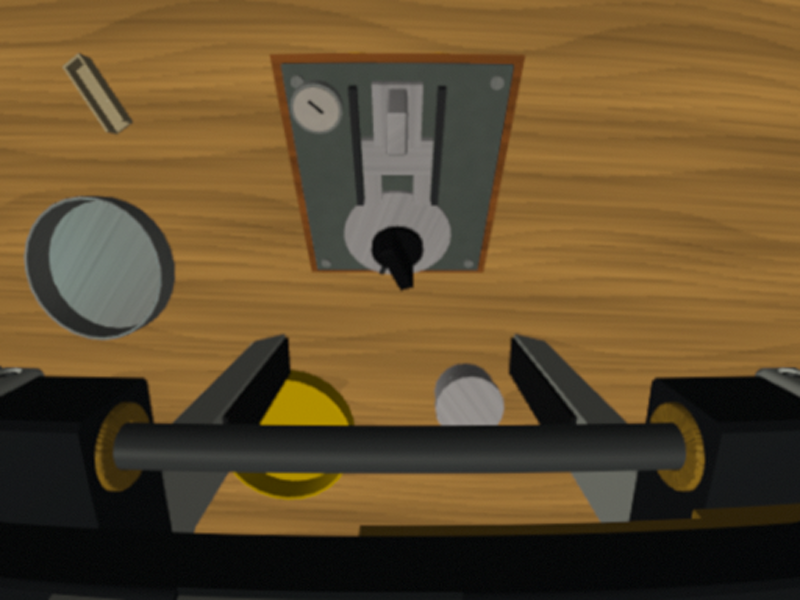

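The wrist view shows the knob at (398,245) with its pointer nose at (406,286), the mark rib at about (383,269) partly hidden, the disc centred near (398,233), the lock tab at (397,130), and the splint from (80,58) to (122,132). Next I'll deproject these.

```bash
cat >> h.py <<'E'
def ray(c,u,v):
    K=np.array([[c['fx'],0,c['cx']],[0,c['fy'],c['cy']],[0,0,1]],float)
    p=cv2.undistortPoints(np.array([[[u,v]]],float),K,np.array(c['D'],float)).ravel()
    d=rot(c['orientation'])@np.array([p[0],p[1],1]); return np.array(c['origin'],float),d/np.linalg.norm(d)
def hit(c,u,v,o,n):
    a,d=ray(c,u,v); return a+d*((np.array(o)-a)@n)/(d@n)
E
python3 - <<'E'
from h import *
c=load('wrist');A=cloud(c); f=.64
m=(A[...,1]<-190)&(A[...,1]>-345)&(A[...,0]>490)&(A[...,0]<645)&(A[...,2]>15)
m[int(280*f):]=False
X=A[m]; idx=np.ones(len(X),bool)
for t in(60,15,10,6,4,3,3,3,3):
    q=X[idx]; o=q.mean(0); n=np.linalg.svd(q-o)[2][2]; n*=np.sign(n[2]); idx=abs((X-o)@n)<t
print('n',n,'o',o,'lean',np.degrees(np.arccos(n[2])),'yaw',np.arctan2(-n[1],-n[0]),idx.sum())
print('grey face corners'); 
px=dict(TL=(272,57),TR=(524,57),BL=(313,271),BR=(483,271),bTL=(355,87),bTR=(443,87),bBL=(362,205),bBR=(434,205),disc_t=(398,193),disc_l=(344,233),disc_r=(451,233),disc_bl=(358,263),disc_br=(441,260))
for k,(u,v) in px.items(): print(k,hit(c,u*f,v*f,o,n).round(1))
yaw=.04
ex=np.array([np.cos(yaw)*np.cos(.611),np.sin(yaw)*np.cos(.611),np.sin(.611)])
H=(X-o)@n
for nm,(u0,u1,v0,v1) in dict(tab=(388,406,88,155),tabtop=(388,406,90,108),tabbot=(388,406,112,152),knob=(375,420,228,265),nose=(398,412,275,287),disc=(350,370,215,250)).items():
    q=A[int(v0*f):int(v1*f)+1,int(u0*f):int(u1*f)+1].reshape(-1,3); h=(q-o)@n
    print(nm,'h',np.nanpercentile(h,[5,25,50,75,95]).round(1),'med',np.nanmedian(q,0).round(1))
# splint & tray
def seg(box,lo,hi):
    m=(A[...,0]>box[0])&(A[...,0]<box[1])&(A[...,1]>box[2])&(A[...,1]<box[3])&(A[...,2]>lo)&(A[...,2]<hi); return A[m]
S=seg((590,700,-50,60),9,22); print('splint',len(S),np.median(S[:,2]),cv2.minAreaRect(S[:,:2].astype(np.float32)))
T=seg((420,580,-70,85),23,36); print('tray',len(T),np.median(T[:,2]),cv2.minEnclosingCircle(T[:,:2].astype(np.float32)),(T.min(0)+T.max(0))/2)
for u,v in((66,67),(82,54),(131,124),(114,133)): print(hit(c,u*f,v*f,[0,0,16],[0,0,1]).round(1))
E
```

```text
n [-0.56298854 -0.01962564  0.82623165] o [ 586.35022094 -265.42200248   86.24697445] lean 34.28643929114073 yaw 0.03484563293961166 11378
grey face corners
TL [ 646.7 -186.5  129.3]
TR [ 652.2 -333.3  129.5]
BL [ 503.4 -192.2   31.5]
BR [ 509.  -338.1   31.8]
bTL [ 633.6 -234.3  119.1]
bTR [ 635.6 -287.8  119.3]
bBL [ 561.6 -236.3   70. ]
bBR [ 563.6 -290.    70.2]
disc_t [ 571.3 -262.8   76. ]
disc_l [ 538.9 -221.3   55. ]
disc_r [ 542.1 -305.7   55.2]
disc_bl [ 512.6 -231.3   36.8]
disc_br [ 518.1 -300.7   38.9]
tab h [11.6 30.  41.8 42.6 43.6] med [ 609.3 -260.3  147.6]
tabtop h [12.2 19.  25.7 32.  36.7] med [ 623.2 -259.9  142.5]
tabbot h [41.2 41.8 42.4 42.9 43.7] med [ 604.3 -260.5  150.7]
knob h [ 2.4 18.  19.3 31.7 41.2] med [ 533.9 -263.4   77. ]
nose h [37.3 40.5 40.8 41.2 41.8] med [ 507.3 -270.    81.4]
disc h [1.1 1.7 2.2 2.6 3.1] med [ 540.8 -233.6   57.9]
splint 424 14.176159151041077 ((649.2349853515625, 1.2391242980957031), (67.35626983642578, 21.324512481689453), 33.9027214050293)
tray 1090 28.25687616529615 ((497.2018127441406, 7.570959091186523), 65.76620483398438) [497.38013097   7.3713062   27.376212  ]
[669.5  23.   16. ]
[679.7   7.6  16. ]
[622.8 -32.5  16. ]
[615.3 -16.6  16. ]
```

```bash
python3 -c "
from h import *
go(640,0,140,0.593)"
```

```text
row [ 0.1457 -0.2607  0.0601] turn -0.5546 | at [ 504.4 -266.1  200.2] yaw 0.0384 j6 0.98 t 1.4
```

Call:
move_arm(moves=[[0.05, -0.13, 0.0, -0.3], [0.05, -0.13, 0.0, -0.3], [0.05, -0.13, 0.0, -0.3], [0.146, -0.261, 0.06, -0.555], [0.146, -0.261, 0.06, -0.555], [0.146, -0.261, 0.06, -0.555], [0.146, -0.261, 0.06, -0.555], [0.146, -0.261, 0.06, -0.555], [0.146, -0.261, 0.06, -0.555], [0.146, -0.261, 0.06, -0.555]])

```text
clock: 2.4
eef_pos: [640.6, -0.4, 141.1]
eef_rot: [3.141, -0.001, 0.593]
wrist_force: [-0.6, -0.2, 0.4]
finger_gap: 93.5
finger_force: 0.0
```

```bash
python3 - <<'E'
from h import *
c=grab('wrist');A=cloud(c)
def seg(box,lo,hi):
    m=(A[...,0]>box[0])&(A[...,0]<box[1])&(A[...,1]>box[2])&(A[...,1]<box[3])&(A[...,2]>lo)&(A[...,2]<hi); return A[m],m
S,m=seg((590,700,-50,60),8,24)
n,l,st,ce=cv2.connectedComponentsWithStats(m.astype(np.uint8)); k=1+st[1:,4].argmax(); S=A[l==k]
print('splint',len(S),np.percentile(S[:,2],[50,90]),cv2.minAreaRect(S[:,:2].astype(np.float32)),(S.min(0)+S.max(0))/2)
go(648,0,3,0.593)
fr=c['frame'].copy(); cv2.imwrite('pics/e.png',cv2.resize(fr,(800,600),interpolation=cv2.INTER_CUBIC))
E
```

```text
splint 360 [15.48767819 16.5079001 ] ((648.8235473632812, 1.440073013305664), (65.0698471069336, 19.43855857849121), 33.72697830200195) [648.61365751   1.90449367  14.59777752]
row [0.0062 0.0038 0.1382] turn -0.0001 | at [ 6.406e+02 -3.000e-01  1.412e+02] yaw 0.5929 j6 0.92 t 2.45
```

View pics/e.png

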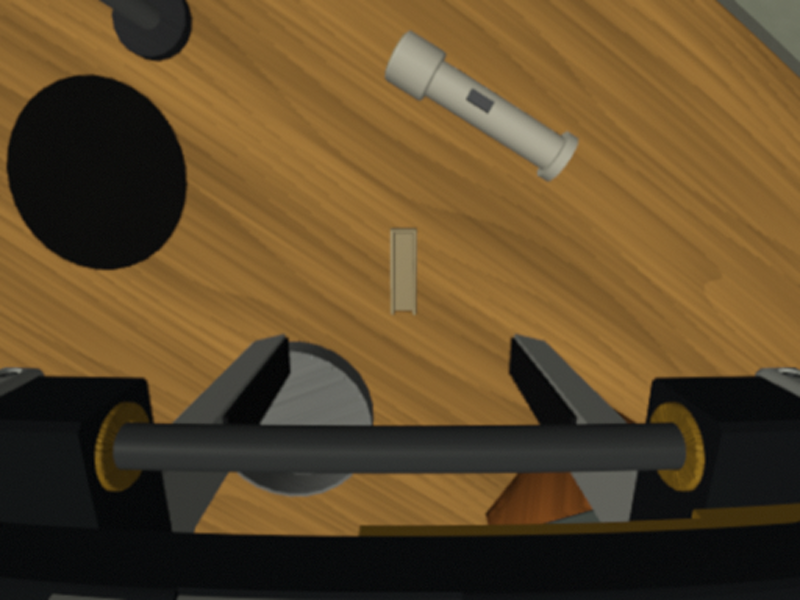

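The splint is at (403,271), aligned with the tool. Descend and grip gently.

Call:
move_arm(moves=[[0.0076, 0.003, 0.05, 0], [0.0076, 0.003, 0.1, 0], [0.0076, 0.003, 0.125, 0], [0.0076, 0.003, 0.138, 0], [0.0076, 0.003, 0.138, 0], [0.0076, 0.003, 0.138, 0]], jaw=0.05)

```text
clock: 3.05
eef_pos: [649.7, 2.6, 4.2]
eef_rot: [3.14, -0.002, 0.594]
wrist_force: [0.9, -0.4, 0.6]
finger_gap: 50.9
finger_force: 0.0
```

Call:
move_arm(moves=[[0, 0, 0, 0], [0, 0, 0, 0], [0, 0, 0, 0], [0, 0, 0, 0], [0, 0, 0, 0], [0, 0, 0, 0], [0, 0, 0, 0], [0, 0, 0, 0]], jaw=0.01, squeeze=6)

```text
clock: 3.85
eef_pos: [648.7, 3.1, 2.2]
eef_rot: [-3.142, 0.0, 0.595]
wrist_force: [0.3, 0.4, 0.2]
finger_gap: 10.3
finger_force: 0.0
```

Call:
move_arm(moves=[[0, 0, -0.02, 0], [0, 0, -0.05, 0], [0, 0, -0.08, 0], [0, 0, -0.08, 0], [0, 0, -0.08, 0]])

```text
clock: 4.35
eef_pos: [648.8, 3.1, 82.4]
eef_rot: [3.141, -0.001, 0.595]
wrist_force: [-0.1, -0.8, -0.2]
finger_gap: 10.3
finger_force: 0.0
```

```bash
python3 - <<'E'
from h import *
go(499,7,8,0.593)
s=manip.read_state();print(s['finger_gap'],s['finger_force'])
c=grab('top');P=cloud(c)
m=(P[...,0]>410)&(P[...,0]<590)&(P[...,1]>-80)&(P[...,1]<95)&(P[...,2]>22)&(P[...,2]<36)
E
```

```text
row [-0.1219 -0.0872  0.0743] turn 0.0018 | at [648.8   3.1  82.4] yaw 0.5948 j6 0.92 t 4.35
10.314784159443986 0.0
```

The gap closed to 10 mm with no force, so the grasp missed. I'll look again.

```bash
python3 - <<'E'
from h import *
c=grab('wrist'); t=load('top'); s=grab('side')
a=cv2.resize(c['frame'],(400,300)); b=cv2.resize(t['frame'][110:230,200:360],(400,300),interpolation=cv2.INTER_CUBIC); d=cv2.resize(s['frame'][165:240,175:275],(400,300),interpolation=cv2.INTER_CUBIC)
cv2.imwrite('pics/f.png',np.vstack([np.hstack([a,b]),np.hstack([d,d*0])]))
for A,n in((cloud(c),'w'),(cloud(s),'s')):
    m=(A[...,0]>590)&(A[...,0]<710)&(A[...,1]>-60)&(A[...,1]<60)&(A[...,2]>8)&(A[...,2]<30); S=A[m]
    if len(S)>5: print(n,len(S),np.percentile(S[:,2],[50,90]),cv2.minAreaRect(S[:,:2].astype(np.float32)))
E
```

```text
w 446 [15.46625559 16.56154279] ((649.0087280273438, 1.8579292297363281), (65.4968490600586, 19.581443786621094), 34.60602569580078)
s 98 [12.49576176 15.91724522] ((647.8283081054688, 4.588741302490234), (64.72284698486328, 25.650440216064453), 36.90652847290039)
```

View pics/f.png

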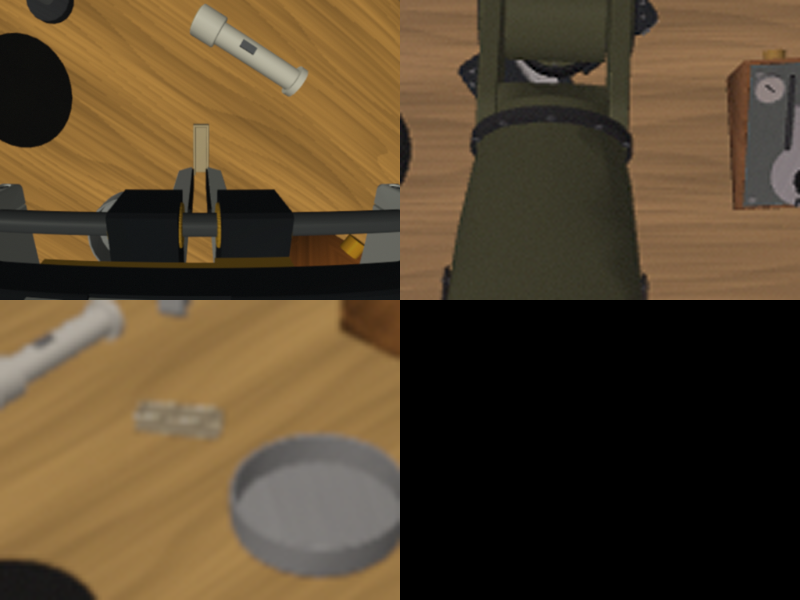

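The splint at wrist (200,148) hasn't moved, and the fingers closed without touching it. I'll check where the fingertips really are in the depth map.

```bash
python3 - <<'E'
from h import *
c=load('wrist');A=cloud(c);s=manip.read_state();p=s['eef_pos'].astype(float);M=rot(s['eef_rot'])
L=(A-p)@M   # tool coords
m=np.isfinite(L[...,0])&(L[...,2]<25)&(L[...,2]>-120)&(abs(L[...,1])<60)
v,u=np.nonzero(m); q=L[m]
for lo in range(-120,30,10):
    k=(q[:,2]>=lo)&(q[:,2]<lo+10)
    if k.sum()>3: print(lo,k.sum(),'x',np.percentile(q[k,0],[2,50,98]).round(0),'y',np.percentile(q[k,1],[2,50,98]).round(0))
k=(abs(L[...,0])<30)&(abs(L[...,1])<60)&np.isfinite(L[...,2])&(L[...,2]<60); print(L[k][:,2].max())
print(load('wrist')['origin'],(load('wrist')['origin']-p)@M)
E
```

```text
-120 96 x [-10.  -5.   1.] y [-7.  6.  6.]
-110 106 x [-9.  9. 10.] y [-8.  5.  8.]
-100 241 x [ 5.  9. 10.] y [-10.  -5.   9.]
-90 257 x [-1.  9. 10.] y [-10.  -5.  10.]
-80 364 x [-7.  9. 10.] y [-17.  -5.  16.]
-70 287 x [ 5.  9. 10.] y [-17.   5.  16.]
-60 315 x [-7.  9.  9.] y [-17.   5.  16.]
-50 215 x [7. 9. 9.] y [-17.  -6.  16.]
-40 120 x [-7.  9.  9.] y [-15.   5.  15.]
-29.54107106136784
[703.0126881   40.58062996 290.32504903] [  66.10544627   -0.55882607 -209.64419301]
```

The depth map puts the real fingertips about 30 mm behind the reported TCP, which fits the miss: no contact, splint untouched. I'll check that against the side camera before compensating.

```bash
python3 - <<'E'
from h import *
c=load('wrist');s=load('side');B=cloud(s);A=cloud(c)
st=manip.read_state();p=st['eef_pos'].astype(float);M=rot(st['eef_rot'])
for nm,C in(('wrist',A),('side',B)):
    L=(C-p)@M
    k=np.isfinite(L[...,2])&(abs(L[...,0])<14)&(abs(L[...,1])<24)&(L[...,2]<60)
    q=L[k]; print(nm,k.sum(),np.sort(q[:,2])[-12:].round(1), 'y',q[q[:,2]>q[:,2].max()-8][:,1].round(0)[:12])
def proj(c,X):
    Rm=rot(c['orientation']); K=np.array([[c['fx'],0,c['cx']],[0,c['fy'],c['cy']],[0,0,1]],float)
    rv=cv2.Rodrigues(Rm.T)[0]; t=-Rm.T@np.array(c['origin'],float)
    return cv2.projectPoints(np.array([X],float),rv,t,K,np.array(c['D'],float))[0].ravel()
for z in(-30,0): print(z,[proj(c,p+M@np.array([8,y,z])).round(0) for y in(-5,5)],proj(s,p+M@np.array([0,0,z])).round(0))
w=c['frame'][100:190,210:300]; u,v=proj(s,p).astype(int); d=s['frame'][max(0,v-60):v+30,u-45:u+45]
cv2.imwrite('pics/g.png',cv2.resize(np.hstack([w,d]),(800,400),interpolation=cv2.INTER_CUBIC)); print(u,v)
E
```

```text
wrist 2286 [-31.2 -31.2 -31.1 -30.9 -30.9 -30.8 -30.6 -30.4 -30.1 -29.8 -29.7 -29.5] y [ -8.  -7.   7.   7. -10.  -9.  -8.  -8.  -7.   7.   7.   8.]
side 165 [-38.5 -38.  -37.9 -37.8 -37.6 -37.1 -34.7 -33.7 -33.1 -32.2 -30.3 -30.1] y [ 17.   3.   3. -18. -17. -16. -14. -10. -10. -12. -14.]
-30 [array([248., 215.]), array([263., 215.])] [219. 167.]
0 [array([249., 203.]), array([262., 203.])] [219. 176.]
219 175
```

View pics/g.png

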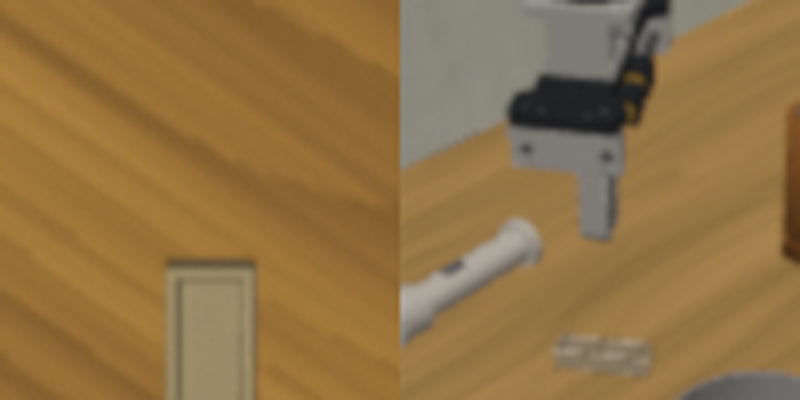

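Both views agree: the side view shows the tip at (597,238), about 30 mm above the reported TCP. I'll subtract 30 mm from every height and regrasp.

Call:
move_arm(moves=[[-0.0007, 0.001, 0.0, 0], [-0.0007, 0.001, 0.0, 0], [-0.0007, 0.001, 0.0, 0], [-0.0007, 0.001, 0.04, 0], [-0.0007, 0.001, 0.08, 0], [-0.0007, 0.001, 0.095, 0], [-0.0007, 0.001, 0.103, 0], [-0.0007, 0.001, 0.108, 0], [-0.0007, 0.001, 0.108, 0], [-0.0007, 0.001, 0.108, 0]], jaw=0.05)

```text
clock: 5.5
eef_pos: [649.5, 1.8, -24.3]
eef_rot: [3.14, -0.002, 0.595]
wrist_force: [0.3, 0.2, 0.6]
finger_gap: 50.0
finger_force: 0.0
```

Call:
move_arm(moves=[[0, 0, 0, 0], [0, 0, 0, 0], [0, 0, 0, 0], [0, 0, 0, 0], [0, 0, 0, 0], [0, 0, 0, 0], [0, 0, 0, 0]], jaw=0.012, squeeze=6)

```text
clock: 6.2
eef_pos: [648.8, 1.8, -25.6]
eef_rot: [3.142, -0.0, 0.595]
wrist_force: [-0.7, -0.3, 1.5]
finger_gap: 20.2
finger_force: 6.0
```

Call:
move_arm(moves=[[0, 0, -0.03, 0], [0, 0, -0.06, 0], [0, 0, -0.07, 0], [-0.04, -0.029, -0.07, 0], [-0.08, -0.058, -0.07, 0], [-0.11, -0.08, -0.07, 0], [-0.121, -0.088, -0.07, 0], [-0.121, -0.088, -0.07, 0], [-0.121, -0.088, -0.04, 0], [-0.121, -0.088, -0.02, 0], [-0.121, -0.088, -0.01, 0], [-0.121, -0.088, -0.005, 0]])

```text
clock: 7.4
eef_pos: [499.4, 6.9, -21.8]
eef_rot: [-3.141, 0.001, 0.595]
wrist_force: [-2.2, 1.7, 7.6]
finger_gap: 20.0
finger_force: 6.0
```

Call:
move_arm(moves=[[0, 0, 0, 0], [0, 0, 0, 0], [0, 0, 0, 0]])

```text
clock: 7.7
eef_pos: [499.8, 6.9, -20.0]
eef_rot: [3.141, -0.001, 0.595]
wrist_force: [0.4, -0.1, -0.5]
finger_gap: 20.0
finger_force: 6.0
```

Call:
move_arm(moves=[[0, 0, 0.0, 0], [0, 0, 0.0, 0], [0, 0, 0.0, 0], [0, 0, 0.0, 0], [0, 0, -0.03, 0], [0, 0, -0.07, 0], [0, 0, -0.1, 0], [0, 0, -0.1, 0]], jaw=0.04)

```text
clock: 8.5
eef_pos: [501.2, 6.9, 83.1]
eef_rot: [3.138, -0.005, 0.595]
wrist_force: [0.8, 0.1, -0.9]
finger_gap: 39.8
finger_force: 0.0
```

```bash
python3 - <<'E'
from h import *
c=grab('wrist');A=cloud(c)
m=np.isfinite(A[...,0])&(A[...,0]>420)&(A[...,0]<580)&(A[...,1]>-70)&(A[...,1]<85)
def s(lo,hi,r=99):
    k=m&(A[...,2]>lo)&(A[...,2]<hi)&(np.hypot(A[...,0]-499,A[...,1]-7)<r); return A[k]
T=s(26,34); print('rim',len(T),cv2.minEnclosingCircle(T[:,:2].astype(np.float32)))
S=s(12,25,48); print('splint',len(S),np.median(S[:,2]),cv2.minAreaRect(S[:,:2].astype(np.float32)))
t=grab('top');P=cloud(t);k=(P[...,2]>24)&(P[...,2]<36)&(abs(P[...,0]-500)<80)&(abs(P[...,1]-7)<80);print(k.sum())
cv2.imwrite('pics/h.png',c['frame'])
go(499,7,-20,0)
E
```

```text
rim 1309 ((497.2748718261719, 8.016949653625488), 65.12651824951172)
splint 463 19.468397038912087 ((499.3961181640625, 7.133852005004883), (65.75011444091797, 19.584545135498047), 34.260658264160156)
47
row [-0.0003 -0.0002  0.0993] turn 0.5948 | at [499.3   6.9  79.3] yaw 0.5948 j6 0.92 t 8.6
```

View pics/h.png

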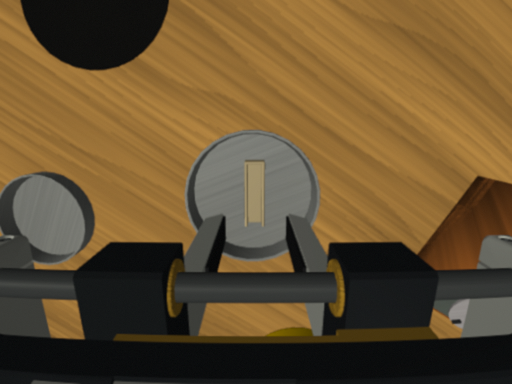

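The splint lies flat, open side up, in the tray (image (254,193); its top is 19.5 mm up). With the camera on the leading side it would foul the tube, so I'll push in two legs. First I push +y-ish to about (510,178) with two spread fingers cradling the tray. Then I turn the gripper round and push the rest diagonally with the camera trailing.

Call:
move_arm(moves=[[-0.02, 0.02, 0, -0.15], [-0.04, 0.045, 0, -0.3], [-0.051, 0.061, 0, -0.45], [-0.051, 0.061, 0, -0.6], [-0.051, 0.061, 0, -0.75], [-0.051, 0.061, 0, -0.9], [-0.051, 0.061, 0.02, -0.9], [-0.051, 0.061, 0.06, -0.9], [-0.051, 0.061, 0.09, -0.9], [-0.051, 0.061, 0.102, -0.9], [-0.051, 0.061, 0.102, -0.9], [-0.051, 0.061, 0.102, -0.9]], jaw=0.07)

```text
clock: 9.8
eef_pos: [491.5, -72.2, -22.1]
eef_rot: [3.141, 0.0, 1.495]
wrist_force: [1.6, -1.3, 0.5]
finger_gap: 70.2
finger_force: 0.0
```

```bash
python3 -c "
from h import *
# goal of leg 1: tray (510,178), TCP 63.8 behind along 1.496
import math
go(510-63.8*math.cos(1.496),178-63.8*math.sin(1.496),-24,1.496)
s=manip.read_state();print(s['finger_gap'],s['wrist_force'])"
```

```text
row [ 0.1871 -0.0005  0.0019] turn -0.0012 | at [491.5 -72.2 -22.1] yaw 1.4948 j6 -0.14 t 9.8
70.21504091311633 [ 1.62508884 -1.29390124  0.46433995]
```

Call:
move_arm(moves=[[0.01, 0, 0, 0], [0.016, 0, 0, 0], [0.024, 0, 0, 0], [0.034, 0, 0, 0], [0.045, 0, 0, 0], [0.057, 0, 0, 0], [0.069, 0, 0, 0], [0.081, 0, 0, 0], [0.093, 0, 0, 0], [0.105, 0, 0, 0], [0.117, 0, 0, 0], [0.129, 0, 0, 0]])

```text
clock: 11.0
eef_pos: [500.9, 57.5, -22.8]
eef_rot: [-3.141, 0.0, 1.495]
wrist_force: [-0.0, -4.7, 5.1]
finger_gap: 69.8
finger_force: 2.5
```

Call:
move_arm(moves=[[0.011, 0, 0, 0], [0.022, 0, 0, 0], [0.032, 0, 0, 0], [0.041, 0, 0, 0], [0.048, 0, 0, 0], [0.053, 0, 0, 0], [0.057, 0, 0, 0], [0.058, 0, 0, 0], [0.058, 0, 0, 0]])

```text
clock: 11.9
eef_pos: [505.3, 114.4, -22.9]
eef_rot: [-3.141, -0.0, 1.495]
wrist_force: [-0.1, -0.7, 0.7]
finger_gap: 70.2
finger_force: 0.6
```

```bash
cat >> h.py <<'E'
def tray(cam,x,y):
    c=grab(cam);A=cloud(c); 
    r=np.hypot(A[...,0]-x,A[...,1]-y)
    T=A[(r<85)&(A[...,2]>24)&(A[...,2]<36)]
    x,y=np.median(T[:,:2],0) if len(T) else (x,y)
    from scipy.optimize import least_squares
    q=least_squares(lambda p:np.hypot(T[:,0]-p[0],T[:,1]-p[1])-64,[x,y],loss='soft_l1').x
    S=A[(np.hypot(A[...,0]-q[0],A[...,1]-q[1])<50)&(A[...,2]>11)&(A[...,2]<26)]
    print(cam,'rim',len(T),q.round(1),'splint',len(S),cv2.minAreaRect(S[:,:2].astype(np.float32)) if len(S)>5 else '')
    return c
E
python3 - <<'E'
from h import *
tray('wrist',510,178); tray('side',510,178); s=manip.read_state(); print(s['eef_pos'],s['wrist_force'])
E
```

```text
wrist rim 6995 [509.1 175.4] splint 1488 ((511.84649658203125, 174.98951721191406), (65.9957046508789, 20.16917610168457), 34.38673782348633)
side rim 283 [508.5 177.4] splint 148 ((511.0899353027344, 176.7071990966797), (68.5173110961914, 26.507566452026367), 30.72230339050293)
[505.22231572 114.33605512 -22.94164981] [ 0.70517515 -1.15958201 -0.43582868]
```

```bash
cat >> h.py <<'E'
def pad(c,ex=None):
    from scipy.optimize import least_squares
    A=cloud(c); g=c['frame'].max(2)
    m=(g<40)&(abs(A[...,2])<10)&(np.hypot(A[...,0]-578,A[...,1]-245)<95)
    k=m.astype(np.uint8); cs,_=cv2.findContours(k,cv2.RETR_EXTERNAL,cv2.CHAIN_APPROX_NONE); ct=max(cs,key=len)[:,0]
    Q=np.array([hit(c,u,v,[0,0,1],np.array([0,0,1.])) for u,v in ct])
    if ex is not None: Q=Q[np.hypot(Q[:,0]-ex[0],Q[:,1]-ex[1])>72]
    ed=(ct[:,0]>2).all()
    q=least_squares(lambda p:np.hypot(Q[:,0]-p[0],Q[:,1]-p[1])-75,[578,245],loss='soft_l1',f_scale=2).x
    r=np.hypot(Q[:,0]-q[0],Q[:,1]-q[1])-75
    print('pad',q.round(1),'resid',np.percentile(abs(r),[50,80]).round(1),len(Q),ct.min(0),ct.max(0)); return q
E
python3 - <<'E'
from h import *
pad(load('wrist'),(509,175)); pad(load('top')); pad(load('side'),(509,177)); pad(grab('top'),(509,175))
E
```

```text
pad [595.7 286.4] resid [16.7 32. ] 601 [234   0] [474 130]
pad [575.8 241. ] resid [ 5.4 13.4] 187 [152 144] [203 195]
pad [572.2 242.9] resid [4.7 8.9] 107 [146 231] [190 267]
pad [575.5 239.9] resid [ 5.1 32.1] 178 [152 144] [203 195]
```

Call:
move_arm(moves=[[-0.025, 0, 0, 0], [-0.025, 0, -0.05, 0], [-0.025, -0.02, -0.1, -0.15], [-0.004, -0.05, -0.11, -0.3], [-0.004, -0.056, -0.11, -0.45], [-0.004, -0.056, -0.11, -0.6], [-0.004, -0.056, -0.11, -0.75], [-0.004, -0.056, -0.11, -0.9], [-0.004, -0.056, -0.11, -1.05], [-0.004, -0.056, -0.11, -1.2], [-0.004, -0.056, -0.11, -1.35], [-0.004, -0.056, -0.11, -1.5]])

```text
clock: 13.25
eef_pos: [449.0, 114.6, 87.1]
eef_rot: [3.141, -0.0, 3.001]
wrist_force: [-0.7, 0.5, 0.6]
finger_gap: 69.9
finger_force: 0.0
```

```bash
python3 - <<'E'
from h import *
def padfit(c,seed,nm):
    # radial edge search on plane z=1: classify dark pixels, row/col extents projected
    g=c['frame'].max(2); h,w=g.shape
    uv=np.argwhere(g<45)[:,::-1]
    Q=np.array([hit(c,u,v,[0,0,1],np.array([0,0,1.])) for u,v in uv])[:,:2]
    Q=Q[np.hypot(*(Q-seed).T)<85]
    best=max(((np.hypot(*(Q-p).T)<75).sum()-2*((np.hypot(*(Q-p).T)>75)&(np.hypot(*(Q-p).T)<79)).sum(),tuple(p)) for p in [np.array(seed)+(i,j) for i in range(-12,13) for j in range(-12,13)])
    print(nm,best,len(Q))
padfit(load('top'),(576,245),'top'); padfit(grab('wrist'),(576,245),'wrist'); padfit(load('side'),(576,245),'side')
tray('wrist',509,175)
go(449,115,85,-2.363)
E
```

```text
top (np.int64(1589), (np.int64(578), np.int64(243))) 1617
wrist (np.int64(5929), (np.int64(580), np.int64(257))) 7207
side (np.int64(1255), (np.int64(581), np.int64(251))) 1255
wrist rim 879 [510.  175.5] splint 102 ((496.0670471191406, 156.9336395263672), (16.428586959838867, 33.0666389465332), 88.72595977783203)
row [0.0001 0.0004 0.0021] turn -0.923 | at [449.  114.6  87.1] yaw 2.9972 j6 -1.26 t 13.35
```

Call:
move_arm(moves=[[0, 0, 0, -0.15], [0, 0, 0, -0.3], [0, 0, 0, -0.45], [0, 0, 0, -0.6], [0, 0, 0, -0.75], [0, 0, 0, -0.9], [0, 0, 0.03, -0.933], [0, 0, 0.07, -0.933], [0, 0, 0.095, -0.933], [0, 0, 0.11, -0.933], [0, 0, 0.11, -0.933], [0, 0, 0.11, -0.933]])

```text
clock: 14.55
eef_pos: [449.4, 114.6, -22.3]
eef_rot: [3.142, 0.0, -2.358]
wrist_force: [0.1, 0.0, 0.1]
finger_gap: 69.7
finger_force: 0.0
```

```bash
python3 - <<'E'
from h import *
d=np.array([np.cos(.789),np.sin(.789)]); g=np.array([578,244.5])-61.5*d; go(*g,-23,-2.353)
tray('side',509,175)
A=cloud(load('side'));g=A[(np.hypot(A[...,0]-577,A[...,1]-245)<25)&(A[...,2]>90)];print('nozzle',g[g[:,2]<130].mean(0) if len(g) else 0)
E
```

```text
row [-0.1213  0.0009  0.0007] turn -0.0051 | at [449.4 114.6 -22.3] yaw -2.3581 j6 -2.18 t 14.55
side rim 237 [508.2 178.2] splint 151 ((511.4194641113281, 177.00753784179688), (68.06507873535156, 24.93035125732422), 35.22852325439453)
nozzle [571.68632083 250.63890961 121.25341901]
```

Call:
move_arm(moves=[[-0.01, 0, 0, 0], [-0.018, 0, 0, 0], [-0.026, 0, 0, 0], [-0.036, 0.0, 0, 0], [-0.047, 0.0005, 0, 0], [-0.059, 0.0005, 0, 0], [-0.071, 0.0005, 0, 0], [-0.082, 0.0005, 0, 0], [-0.092, 0.001, 0, 0], [-0.102, 0.001, 0, 0], [-0.109, 0.001, 0, 0], [-0.113, 0.001, 0, 0]])

```text
clock: 15.8
eef_pos: [528.7, 195.7, -22.8]
eef_rot: [3.142, 0.0, -2.355]
wrist_force: [-4.0, -3.3, 3.9]
finger_gap: 70.1
finger_force: 2.2
```

Call:
move_arm(moves=[[-0.002, 0, 0, 0], [-0.003, 0, 0, 0], [-0.003, 0, 0, 0]])

```text
clock: 16.1
eef_pos: [530.4, 197.3, -22.8]
eef_rot: [3.142, 0.0, -2.355]
wrist_force: [-0.7, -0.7, 0.6]
finger_gap: 70.0
finger_force: 1.0
```

```bash
python3 - <<'E'
from h import *
c=tray('side',572,240); go(534.6,200.9,-23,-2.353); t=tray('top',575,242)
s=cv2.resize(c['frame'][210:290,130:230],(400,320),interpolation=cv2.INTER_CUBIC); t=cv2.resize(t['frame'][130:210,130:230],(400,320),interpolation=cv2.INTER_CUBIC)
cv2.imwrite('pics/i.png',np.hstack([s,t]))
E
```

```text
side rim 210 [573.8 241.7] splint 143 ((576.9008178710938, 242.01773071289062), (67.1112060546875, 26.429262161254883), 31.036296844482422)
row [-0.0055 -0.0004  0.0002] turn -0.0025 | at [530.4 197.3 -22.8] yaw -2.3555 j6 -2.07 t 16.15
top rim 84 [575.4 240.2] splint 22 ((606.650390625, 242.5484161376953), (13.554743766784668, 40.48685836791992), 34.3286018371582)
```

View pics/i.png

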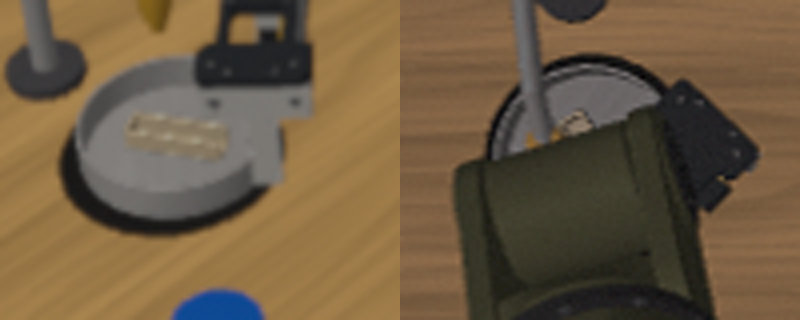

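Side view: the tray (180,140) is nearly on the pad with the black rim still wider on the near-left. About 5 mm remain along the push direction.

Call:
move_arm(moves=[[-0.003, 0, 0, 0], [-0.005, 0, 0, 0], [-0.005, 0, 0, 0], [-0.005, 0, 0, 0]])

```text
clock: 16.6
eef_pos: [534.2, 201.1, -22.7]
eef_rot: [-3.141, 0.0, -2.355]
wrist_force: [-0.6, 0.4, 0.1]
finger_gap: 70.0
finger_force: 0.1
```

Call:
move_arm(moves=[[0.02, 0, 0, 0], [0.06, 0, -0.02, 0], [0.09, 0, -0.06, 0], [0.13, 0, -0.1, 0], [0.17, 0, -0.1, 0], [0.17, 0, -0.1, 0], [0.17, 0, -0.1, 0]])

```text
clock: 17.3
eef_pos: [414.2, 80.4, 77.8]
eef_rot: [-3.141, 0.002, -2.357]
wrist_force: [0.2, 0.2, 0.8]
finger_gap: 70.3
finger_force: 0.0
```

```bash
python3 - <<'E'
from h import *
from scipy.optimize import least_squares
c=tray('side',577,244); t=tray('top',577,244)
# direct image check: pad outer edge and tray rim, both as circles on their planes
def edge(c,seed,z,r0,dark):
    # radial scan in image of circle points; edge= max gradient of brightness between r0-8..r0+8
    g=cv2.cvtColor(c['frame'],cv2.COLOR_BGR2GRAY).astype(np.float32)
    Rm=rot(c['orientation']);K=np.array([[c['fx'],0,c['cx']],[0,c['fy'],c['cy']],[0,0,1]],float)
    rv=cv2.Rodrigues(Rm.T)[0]; tv=-Rm.T@np.array(c['origin'],float)
    pts=[]
    rr=np.arange(r0-9,r0+9,.5)
    for a in np.linspace(0,2*np.pi,120,endpoint=False):
        X=np.c_[seed[0]+rr*np.cos(a),seed[1]+rr*np.sin(a),np.full(len(rr),z)]
        uv=cv2.projectPoints(X,rv,tv,K,np.array(c['D'],float))[0][:,0].astype(np.float32)
        val=cv2.remap(g,uv[:,:1].copy(),uv[:,1:].copy(),cv2.INTER_LINEAR).ravel()
        val=cv2.GaussianBlur(val[:,None],(1,5),0).ravel()
        gr=np.gradient(val)*dark; k=gr.argmax()
        if gr[k]>2 and 1<k<len(rr)-2: pts.append(X[k,:2])
    Q=np.array(pts)
    q=least_squares(lambda p:np.hypot(Q[:,0]-p[0],Q[:,1]-p[1])-p[2],[*seed,r0],loss='soft_l1',f_scale=1).x
    return q.round(1),len(Q)
for nm,cc in(('top0',None),('top',t),('side',c)):
    if nm=='top0': continue
    s=(577.5,244.5)
    print(nm,'pad',edge(cc,s,1,75,1),'rim',edge(cc,s,30,65,-1))
cv2.imwrite('pics/j.png',np.hstack([cv2.resize(c['frame'][210:290,130:230],(400,320),interpolation=cv2.INTER_CUBIC),cv2.resize(t['frame'][130:210,130:230],(400,320),interpolation=cv2.INTER_CUBIC)]))
s=manip.read_state();print(s['eef_pos'],s['joints'].round(2),s['clock'])
E
```

```text
side rim 244 [579.  246.8] splint 150 ((581.5706176757812, 245.95396423339844), (66.36143493652344, 23.575937271118164), 31.364870071411133)
top rim 206 [580.6 243.7] splint 83 ((574.3001098632812, 256.9625244140625), (65.60096740722656, 54.53082275390625), 31.66085433959961)
top pad (array([577.9, 244.9,  74.5]), 115) rim (array([579.8, 244. ,  64.8]), 115)
side pad (array([577.3, 245.9,  74.4]), 84) rim (array([581.9, 245.4,  67.6]), 54)
[414.49017674  81.00423791  77.19871682] [ 0.11  0.13  1.97  0.    1.03 -2.25] 17.4
```

View pics/j.png

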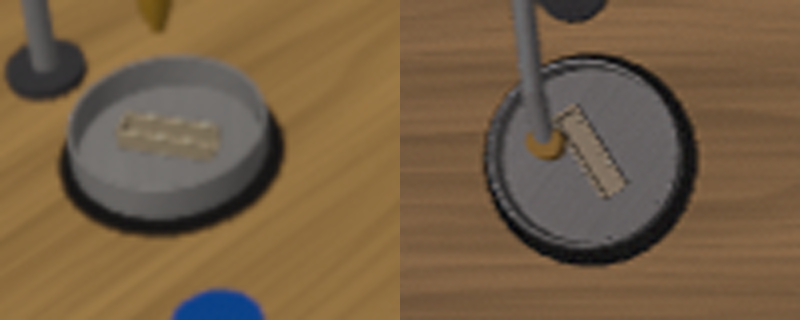

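Both views agree: the tray rim is concentric with the pad to about 2 mm (top: tray (591,155), pad (590,160)), with the splint flat inside. Now the console: bring the wrist camera to the downhill side.

Call:
move_arm(moves=[[0, 0, -0.05, 0], [0.03, -0.04, -0.088, 0.15], [0.145, -0.344, -0.088, 0.3], [0.145, -0.344, -0.088, 0.45], [0.145, -0.344, -0.088, 0.6], [0.145, -0.344, -0.088, 0.785], [0.145, -0.344, -0.088, 0.785], [0.145, -0.344, -0.088, 0.785], [0.145, -0.344, -0.088, 0.785], [0.145, -0.344, -0.088, 0.785], [0.145, -0.344, -0.088, 0.785], [0.145, -0.344, -0.088, 0.785]])

```text
clock: 18.6
eef_pos: [555.1, -263.9, 164.7]
eef_rot: [3.141, -0.001, -3.139]
wrist_force: [-0.2, 0.2, 0.3]
finger_gap: 69.9
finger_force: 0.0
```

```bash
cat >> h.py <<'E'
from scipy.optimize import least_squares
def face(A,yaw0=.035):
    m=np.isfinite(A[...,0])&(A[...,1]<-185)&(A[...,1]>-345)&(A[...,0]>495)&(A[...,0]<650)&(A[...,2]>15)
    X=A[m]; n=np.array([-np.sin(.611)*np.cos(yaw0),-np.sin(.611)*np.sin(yaw0),np.cos(.611)]); 
    h=X@n; hh,e=np.histogram(h,np.arange(h.min(),h.max(),1)); k=e[hh.argmax()]+.5
    q=X[abs(h-k)<2.5]; o=q.mean(0); return o,n,len(q)
def frame(n):
    ey=np.cross(n,[1,0,0]); ey/=np.linalg.norm(ey); ex=np.cross(ey,n); return ex,ey
def proj(c,X):
    Rm=rot(c['orientation']); K=np.array([[c['fx'],0,c['cx']],[0,c['fy'],c['cy']],[0,0,1]],float)
    rv=cv2.Rodrigues(Rm.T)[0]; t=-Rm.T@np.array(c['origin'],float)
    return cv2.projectPoints(np.asarray(X,float).reshape(-1,3),rv,t,K,np.array(c['D'],float))[0][:,0].astype(np.float32)
def rect(c,O,ex,ey,n,h,r=50,s=4):
    a=np.arange(-r,r,1/s); E,N=np.meshgrid(a,-a) # cols: -? here col=+(-ey) (right), row up = ex
    X=O+h*n+N[...,None]*ex-E[...,None]*ey
    uv=proj(c,X).reshape(*E.shape,2); return cv2.remap(c['frame'],uv[...,0],uv[...,1],cv2.INTER_LINEAR)
E
python3 - <<'E'
from h import *
c=grab('wrist');A=cloud(c); st=manip.read_state(); print(st['eef_pos'].round(1),st['joints'].round(2),st['clock'])
# yaw from fit
m=np.isfinite(A[...,0])&(A[...,1]<-185)&(A[...,1]>-345)&(A[...,0]>495)&(A[...,0]<650)&(A[...,2]>15)
o,n,k=face(A); print('o',o.round(1),k)
X=A[m]; 
for t in (4,3,3,3): 
    q=X[abs((X-o)@n)<t]; o=q.mean(0); n=np.linalg.svd(q-o)[2][2]; n*=np.sign(n[2])
print('n',n.round(4),'lean',np.degrees(np.arccos(n[2])).round(2),'yaw',np.arctan2(-n[1],-n[0]).round(4),o.round(1),q.min(0),q.max(0))
E
```

```text
[ 555.1 -263.9  165.1] [-0.5   0.45  1.34  0.    1.35 -2.08] 18.65
o [ 528.9 -263.6  309.1] 14193
n [-0.7668 -0.0108  0.6417] lean 50.08 yaw 0.0141 [ 529.5 -262.2  310.3] [ 519.7062696  -343.76134985  294.19797766] [ 539.21413486 -185.7660504   320.92217143]
```

```bash
sed -i "s/&(A\[...,2\]>15)$/\&(A[...,2]>15)\&(A[...,2]<150)/" h.py; python3 - <<'E'
from h import *
c=load('wrist');A=cloud(c)
m=np.isfinite(A[...,0])&(A[...,1]<-185)&(A[...,1]>-345)&(A[...,0]>495)&(A[...,0]<650)&(A[...,2]>15)&(A[...,2]<150)
o,n,k=face(A); print('o',o.round(1),k); X=A[m]; o0,n0=o,n
for t in (4,3,3,3): 
    q=X[abs((X-o)@n)<t]; o=q.mean(0); n=np.linalg.svd(q-o)[2][2]; n*=np.sign(n[2])
print('n',n.round(4),'lean',np.degrees(np.arccos(n[2])).round(2),'yaw',np.arctan2(-n[1],-n[0]).round(4),o.round(1))
o,n=o0,n0; ex,ey=frame(n)
H=(A-o)@n; a=(A-o)@ex; b=(A-o)@ey
rg=m
for lo,hi in((35,46),(22,35),(14,22),(4,12)):
    k=rg&(H>lo)&(H<hi); 
    if k.sum()>5: print((lo,hi),k.sum(),'a',np.percentile(a[k],[1,50,99]).round(1),'b',np.percentile(b[k],[1,50,99]).round(1), A[k].mean(0).round(1))
k=rg&(H>36)&(H<46); n_,l,st,ce=cv2.connectedComponentsWithStats(k.astype(np.uint8))
for i in range(1,n_):
    if st[i,4]>20:
        q=l==i; r=cv2.minAreaRect(np.c_[a[q],b[q]].astype(np.float32)); print('comp',st[i],np.median(H[q]).round(1),r)
np.savez('/tmp/face.npz',o=o,n=n)
# top-bar ground: disc ring fit with brightness at h=2: bright disc vs grey face
E
```

```text
o [ 570.1 -266.5   74.2] 8570
n [-0.5657 -0.0181  0.8244] lean 34.47 yaw 0.032 [ 565.6 -265.7   71.8]
(35, 46) 726 a [-55.1 -25.2  71.4] b [-8.1  5.4 15.4] [ 544.2 -262.5  106.9]
(22, 35) 135 a [-64.  -21.9 -16. ] b [-10.1   3.4  15.7] [ 530.7 -263.5   81.5]
(14, 22) 561 a [-54.  -33.7 -16.9] b [-16.3  -2.2  22.3] [ 531.5 -264.9   70.5]
(4, 12) 3484 a [-55.8  39.6  73.1] b [-23.7  15.   63.3] [ 596.1 -254.2  102.6]
comp [244 137  26  38 481] 41.6 ((-36.345787048339844, 3.2959842681884766), (41.64344024658203, 12.077535629272461), 24.324235916137695)
comp [253 247  14  19 236] 42.5 ((64.33570098876953, 7.917296886444092), (15.76834774017334, 11.327414512634277), 0.9908796548843384)
```

```bash
cat >> h.py <<'E'
def cons():
    d=np.load('/tmp/face.npz'); o,n=d['o'],d['n']; ex0,ey0=frame(n)
    y=.035; ey=np.array([-np.sin(y),np.cos(y),0]); ey-=n*(ey@n); ey/=np.linalg.norm(ey); ex=np.cross(ey,n)
    return o,n,ex,ey,o+ex0*-36.35+ey0*3.3   # last: knob axis on face
E
python3 - <<'E'
from h import *
o,n,ex,ey,K=cons(); ex0,ey0=frame(n)
print('K',K.round(1),'grip',(K+28*n).round(1),'slope angle in old frame',np.degrees(np.arctan2(ex@ey0,ex@ex0)).round(2))
T=o+ex0*64.3+ey0*7.9-K; print('tab rel a',(T@ex).round(1),'b',(T@ey).round(1))
c=load('wrist'); g=cv2.cvtColor(c['frame'],cv2.COLOR_BGR2GRAY).astype(np.float32)
def val(r,th,h):
    X=K+h*n+np.multiply.outer(r*np.cos(th),-ex)+np.multiply.outer(r*np.sin(th),-ey)
    uv=proj(c,X); return cv2.remap(g,uv[:,:1].copy(),uv[:,1:].copy(),cv2.INTER_LINEAR).ravel()
th=np.radians(np.arange(-90,91,3))
for r in (33,36,39,45): print(r,' '.join(f'{int(x)}' for x in val(r,th,6)))
print(' '.join(str(int(np.degrees(t).round())) for t in th))
A=cloud(c); H=(A-K)@n; a=(A-K)@ex; b=(A-K)@ey; R_=np.hypot(a,b); an=np.degrees(np.arctan2(-b,-a))
k=(R_>28)&(R_<43)&(H>4)&(H<9)&(abs(an)<100); print(k.sum(),np.percentile(an[k],[5,25,50,75,95]).round(1) if k.any() else '', np.percentile(R_[k],[5,50,95]))
k=(R_>25)&(R_<33)&(H>9)&(abs(an)<60); print('nose',k.sum(),np.percentile(an[k],[5,50,95]).round(1),np.percentile(H[k],[5,50,95]).round(1))
E
```

```text
K [ 540.4 -262.7   53.4] grip [ 524.3 -263.3   76.4] slope angle in old frame 2.45
tab rel a 100.8 b 0.3
33 141 141 141 140 140 139 139 139 139 139 140 142 144 142 140 141 141 142 139 137 138 140 122 65 49 102 137 142 126 79 26 10 10 12 12 12 10 8 50 123 140 141 140 140 140 140 139 140 140 140 140 141 141 140 140 140 139 138 138 137 137
36 139 140 141 141 141 141 141 140 139 139 140 140 142 145 142 140 141 141 141 138 137 140 124 61 44 102 140 141 137 131 71 14 12 12 11 12 9 29 116 142 140 141 141 141 141 142 142 143 142 143 142 141 141 140 140 140 140 140 140 140 139
39 137 138 138 139 140 141 142 140 140 138 136 138 139 140 143 140 138 139 139 138 137 138 130 65 46 112 139 137 136 140 117 38 11 12 11 11 8 54 132 140 140 140 141 144 144 143 141 140 138 139 138 137 138 138 138 137 138 137 137 137 138
45 74 75 76 75 76 75 74 74 74 75 76 76 75 76 76 76 77 75 73 74 71 68 77 94 104 112 116 117 118 118 118 111 95 99 100 68 73 84 76 71 70 72 76 74 72 72 72 71 71 73 73 73 72 72 71 71 72 72 72 72 72
-90 -87 -84 -81 -78 -75 -72 -69 -66 -63 -60 -57 -54 -51 -48 -45 -42 -39 -36 -33 -30 -27 -24 -21 -18 -15 -12 -9 -6 -3 0 3 6 9 12 15 18 21 24 27 30 33 36 39 42 45 48 51 54 57 60 63 66 69 72 75 78 81 84 87 90
56 [-88.3 -20.6 -17.3  50.4  90.9] [29.96049893 35.45068124 41.24835194]
nose 5 [19.4 22.  24.7] [27.4 28.  28.1]
```

Knob axis found: the pointer stands at +21.9° and the mark at about −18.7°. Next I'll compute the gripping pose and the yaws.

```bash
cat >> h.py <<'E'
def kyaw(deg):
    o,n,ex,ey,K=cons(); t=np.radians(deg); p=-np.cos(t)*ex-np.sin(t)*ey
    s=np.cross(np.cross(n,p),[0,0,1]); y=np.arctan2(s[1],s[0])
    return min((y,y+np.pi,y-np.pi),key=lambda v:abs(abs(v)-np.pi))
E
python3 - <<'E'
from h import *
o,n,ex,ey,K=cons(); G=K+26*n; print(G)
for d in(21.9,10,0,-10,-18.7,-22): print(d,kyaw(d))
go(G[0],G[1],G[2]-30.5,kyaw(21.9))
E
```

```text
[ 525.46086774 -263.23034289   74.73198418]
21.9 -2.7885072139206573
10 -2.963159460896624
0 -3.1065926535897934
-10 3.033159460896624
-18.7 2.906143730714896
-22 2.857008750941577
row [0.0296 0.0007 0.1209] turn -0.3505 | at [ 555.1 -263.9  165.1] yaw -3.139 j6 -2.08 t 18.65
```

Call:
move_arm(moves=[[0.0296, 0.0005, 0, -0.15], [0.0296, 0.0005, 0, -0.3], [0.0296, 0.0005, 0.0, -0.35], [0.0296, 0.0005, 0.04, -0.35], [0.0296, 0.0005, 0.075, -0.35], [0.0296, 0.0005, 0.1, -0.35], [0.0296, 0.0005, 0.115, -0.35], [0.0296, 0.0005, 0.121, -0.35], [0.0296, 0.0005, 0.121, -0.35], [0.0296, 0.0005, 0.121, -0.35]], jaw=0.05)

```text
clock: 19.65
eef_pos: [525.9, -264.8, 45.6]
eef_rot: [-3.14, 0.001, -2.79]
wrist_force: [0.2, -0.5, 0.2]
finger_gap: 49.5
finger_force: 0.0
```

Call:
move_arm(moves=[[0, 0, 0, 0], [0, 0, 0, 0], [0, 0, 0, 0], [0, 0, 0, 0], [0, 0, 0, 0], [0, 0, 0, 0], [0, 0, 0, 0]], jaw=0.008, squeeze=8)

```text
clock: 20.35
eef_pos: [524.9, -262.8, 44.6]
eef_rot: [3.138, -0.0, -2.79]
wrist_force: [-5.2, 11.8, 9.9]
finger_gap: 14.5
finger_force: 8.0
```

Call:
move_arm(moves=[[0, 0.001, 0, 0], [0, 0.0015, 0, 0.04], [0, 0.0015, 0, 0.1], [0, 0.0015, 0, 0.16], [0, 0.0015, 0, 0.22], [0, 0.0015, 0, 0.28], [0, 0.0015, 0, 0.28]])

```text
clock: 21.05
eef_pos: [524.9, -263.2, 44.4]
eef_rot: [-3.141, 0.0, -3.071]
wrist_force: [1.0, -0.7, 1.2]
finger_gap: 12.1
finger_force: 8.0
```

```bash
python3 - <<'E'
from h import *
s=manip.read_state(); print(s['wrist_force'],s['moment'],s['finger_gap'],s['finger_force']); go(525.5,-263.2,44.3,kyaw(-18.7))
E
```

```text
[ 1.01296443 -0.71867618  1.1867313 ] [-0.08597565 -0.24414066  0.01379948] 12.121039780491818 7.962068660813787
row [-0.0006 -0.      0.0001] turn 0.3057 | at [ 524.9 -263.2   44.4] yaw -3.0713 j6 -2.17 t 21.05
```

Call:
move_arm(moves=[[0, 0, 0, 0.06], [0, 0, 0, 0.12], [0, 0, 0, 0.18], [0, 0, 0, 0.24], [0, 0, 0, 0.29], [0, 0, 0, 0.306], [0, 0, 0, 0.306], [0, 0, 0, 0.306]])

```text
clock: 21.85
eef_pos: [524.8, -263.6, 44.3]
eef_rot: [-3.141, 0.0, 2.909]
wrist_force: [1.2, -5.3, -1.3]
finger_gap: 14.1
finger_force: 8.7
```

Call:
move_arm(moves=[[0, 0, 0, 0], [0, 0, 0, 0], [0, 0, 0, 0], [0, 0, -0.03, 0], [0, 0, -0.07, 0], [-0.01, 0, -0.11, 0.15], [-0.028, 0, -0.12, 0.15], [-0.028, 0, -0.12, 0.15], [-0.028, 0, -0.12, 0.15]], jaw=0.05)

```text
clock: 22.75
eef_pos: [551.4, -269.2, 162.9]
eef_rot: [3.141, -0.002, 2.758]
wrist_force: [-0.4, -1.1, 0.5]
finger_gap: 49.9
finger_force: 0.0
```

```bash
cat > knob.py <<'E'
from h import *
o,n,ex,ey,K=cons(); c=grab('wrist'); g=cv2.cvtColor(c['frame'],cv2.COLOR_BGR2GRAY).astype(np.float32)
A=cloud(c); H=(A-K)@n; a=(A-K)@ex; b=(A-K)@ey; an=np.degrees(np.arctan2(-b,-a))
k=(np.hypot(a,b)<30)&(H>37)&(H<46); r=cv2.minAreaRect(np.c_[a[k],b[k]].astype(np.float32)); print('bar',k.sum(),r,np.median(H[k]))
k=(abs(a-100)<22)&(abs(b)<15)&(H>39)&(H<46); 
if k.any(): print('tab',k.sum(),a[k].min().round(1),a[k].max().round(1),np.median(b[k]).round(1))
th=np.radians(np.arange(-45,46,1.))
def val(r,h):
    X=K+h*n+np.multiply.outer(r*np.cos(th),-ex)+np.multiply.outer(r*np.sin(th),-ey)
    uv=proj(c,X); return cv2.remap(g,uv[:,:1].copy(),uv[:,1:].copy(),cv2.INTER_LINEAR).ravel()
for r,h in((34,6),(36,6),(38,6),(26,42),(29,42)):
    v=val(r,h); w=np.clip(100-v,0,None); print(r,h,'dark deg',np.degrees(th)[v<80].astype(int),'cen',(np.degrees(th)*w).sum()/max(w.sum(),1e-6))
s=manip.read_state(); print(s['eef_pos'].round(1),s['joints'][5].round(2),s['clock'])
E
python3 knob.py
```

```text
bar 466 ((-0.016170501708984375, -0.34002113342285156), (12.291322708129883, 42.11000061035156), 81.37010955810547) 41.6739420624761
tab 398 92.6 118.4 0.6
34 6 dark deg [-22 -21 -20 -19 -18 -17 -16 -12 -11 -10  -9  -8  -7  -6  -5  -4  -3  -2
  -1   0   1   2   3   4   5   6   7   8   9  10  11  12  13] cen -2.0288273447531284
36 6 dark deg [-22 -21 -20 -19 -18 -17 -16 -11 -10  -9  -8  -7  -6  -5  -4  -3  -2  -1
   0   1   2   3   4   5   6   7   8   9  10  11  12] cen -2.095522632248682
38 6 dark deg [-21 -20 -19 -18 -17 -10  -9  -8  -7  -6  -5  -4  -3  -2  -1   0   1   2
   3   4   5   6   7   8   9  10] cen -2.3678889936844114
26 42 dark deg [] cen 35.50909090909091
29 42 dark deg [] cen 0.0
[ 551.1 -269.1  162.7] -1.7 22.8
```

The knob squared itself to −8.6° under the squeeze (mark −19°). I'll retry with the jaw held at a fixed 16 mm opening, using it as a loose wrench instead of clamping.

```bash
python3 - <<'E'
from h import *
print([ (d,round(kyaw(d),3)) for d in (-8.6,-14,-20,-23,-26)])
go(525,-263.4,44.3,kyaw(-8.6))
E
```

```text
[(-8.6, np.float64(3.053)), (-14, np.float64(2.975)), (-20, np.float64(2.887)), (-23, np.float64(2.842)), (-26, np.float64(2.797))]
row [ 0.026  -0.0045  0.1184] turn -0.2957 | at [ 551.1 -269.1  162.7] yaw 2.7577 j6 -1.7 t 22.8
```

Call:
move_arm(moves=[[0.026, -0.0045, 0, -0.15], [0.026, -0.0045, 0, -0.296], [0.026, -0.0045, 0.04, -0.296], [0.026, -0.0045, 0.08, -0.296], [0.026, -0.0045, 0.105, -0.296], [0.026, -0.0045, 0.118, -0.296], [0.026, -0.0045, 0.118, -0.296], [0.026, -0.0045, 0.118, -0.296]], jaw=0.035)

```text
clock: 23.6
eef_pos: [526.4, -264.3, 47.1]
eef_rot: [-3.141, 0.001, 3.053]
wrist_force: [0.4, -0.8, 0.7]
finger_gap: 35.0
finger_force: 0.0
```

Call:
move_arm(moves=[[0, 0, 0, 0], [0, 0, 0, 0], [0, 0, 0, 0], [0, 0, 0, 0], [0, 0, 0, 0.05], [0, 0, 0, 0.1], [0, 0, 0, 0.15], [0, 0, 0, 0.2], [0, 0, 0, 0.21], [0, 0, 0, 0.21]], jaw=0.016, squeeze=25)

```text
clock: 24.6
eef_pos: [526.1, -264.0, 46.3]
eef_rot: [3.141, -0.0, 2.844]
wrist_force: [-0.5, 1.1, 0.4]
finger_gap: 16.2
finger_force: 1.3
```

Call:
move_arm(moves=[[0, 0, 0, 0], [0, 0, 0, 0], [0, 0, 0, 0], [0, 0, -0.03, 0], [0, 0, -0.07, 0], [-0.01, 0, -0.11, 0.1], [-0.028, 0, -0.12, 0.1], [-0.028, 0, -0.12, 0.1], [-0.028, 0, -0.12, 0.1]], jaw=0.04)

```text
clock: 25.5
eef_pos: [552.4, -272.0, 165.0]
eef_rot: [3.141, -0.002, 2.743]
wrist_force: [-0.1, 0.9, -0.1]
finger_gap: 39.8
finger_force: 0.0
```

```bash
python3 knob.py; python3 -c "
from h import *
go(525,-263.4,44.3,kyaw(-20))"
```

```text
bar 460 ((-0.3858661651611328, -0.28365325927734375), (12.176095008850098, 42.29232406616211), 82.53181457519531) 41.61176163737886
tab 166 92.5 118.6 -3.3
34 6 dark deg [-22 -21 -20 -19 -18 -17 -12 -11 -10  -9  -8  -7  -6  -5  -4  -3  -2  -1
   0   1   2   3   4   5   6   7   8   9  10  11  12  13] cen -2.118562791078722
36 6 dark deg [-21 -20 -19 -18 -17 -11 -10  -9  -8  -7  -6  -5  -4  -3  -2  -1   0   1
   2   3   4   5   6   7   8   9  10  11] cen -2.1249472725242087
38 6 dark deg [-21 -20 -19 -18 -17 -10  -9  -8  -7  -6  -5  -4  -3  -2  -1   0   1   2
   3   4   5   6   7   8   9  10] cen -2.0862798738010513
26 42 dark deg [] cen 45.0
29 42 dark deg [] cen 0.0
[ 552.  -271.9  164.7] -1.69 25.55
row [ 0.0279 -0.0027  0.1204] turn -0.1436 | at [ 552.  -271.9  164.7] yaw 2.7433 j6 -1.69 t 25.55
```

```bash
python3 -c "
from h import *
go(525.2,-263.4,44.3,3.0)"
```

```text
row [ 0.0277 -0.0026  0.1204] turn -0.2567 | at [ 552.  -271.9  164.7] yaw 2.7433 j6 -1.69 t 25.55
```

Call:
move_arm(moves=[[0.0277, -0.0026, 0, -0.15], [0.0277, -0.0026, 0, -0.257], [0.0277, -0.0026, 0.04, -0.257], [0.0277, -0.0026, 0.08, -0.257], [0.0277, -0.0026, 0.105, -0.257], [0.0277, -0.0026, 0.12, -0.257], [0.0277, -0.0026, 0.12, -0.257], [0.0277, -0.0026, 0.12, -0.257]], jaw=0.035)

```text
clock: 26.35
eef_pos: [526.6, -264.2, 47.0]
eef_rot: [-3.141, 0.001, 3.0]
wrist_force: [0.2, 0.1, 0.2]
finger_gap: 35.1
finger_force: 0.0
```

Call:
move_arm(moves=[[0, 0, 0, 0], [0, 0, 0, 0], [0, 0, 0, 0], [0, 0, 0, 0.05], [0, 0, 0, 0.1], [0, 0, 0, 0.15], [0, 0, 0, 0.2], [0, 0, 0, 0.25], [0, 0, 0, 0.3], [0, 0, 0, 0.34], [0, 0, 0, 0.34], [0, 0, 0, 0.34]], jaw=0.016)

```text
clock: 27.55
eef_pos: [526.3, -264.6, 46.5]
eef_rot: [-3.141, 0.0, 2.661]
wrist_force: [-3.3, -5.0, 0.6]
finger_gap: 16.3
finger_force: 11.7
```

Call:
move_arm(moves=[[0, 0, 0, 0], [0, 0, 0, 0], [0, 0, 0, 0], [0, 0, -0.03, 0], [0, 0, -0.07, 0], [-0.01, 0, -0.11, 0], [-0.028, 0, -0.12, 0], [-0.028, 0, -0.12, 0], [-0.028, 0, -0.12, 0]], jaw=0.04)

```text
clock: 28.45
eef_pos: [550.8, -276.5, 165.1]
eef_rot: [3.141, -0.002, 2.66]
wrist_force: [-0.7, -0.2, -1.0]
finger_gap: 39.9
finger_force: 0.0
```

```bash
python3 knob.py; python3 -c "
from h import *
go(525.2,-263.4,44.3,3.0)"
```

```text
bar 462 ((-0.03980827331542969, -0.3669710159301758), (12.233430862426758, 41.88706588745117), 74.36701965332031) 41.63844348504735
34 6 dark deg [-22 -21 -20 -19 -18 -17 -16 -14 -14 -13 -12 -11 -10  -9  -8  -7  -6  -5
  -4  -3  -2  -1   0   1   2   3   4   5   6   7   8   9  10] cen -5.597077532922913
36 6 dark deg [-21 -20 -19 -18 -17 -16 -14 -14 -13 -12 -11 -10  -9  -8  -7  -6  -5  -4
  -3  -2  -1   0   1   2   3   4   5   6   7   8] cen -5.866694637208092
38 6 dark deg [-21 -20 -19 -18 -17 -16 -14 -14 -13 -12 -11 -10  -9  -8  -7  -6  -5  -4
  -3  -2  -1   0   1   2   3   4   5   6   7] cen -5.984127220206875
26 42 dark deg [] cen 0.0
29 42 dark deg [] cen 0.0
[ 550.5 -276.3  164.8] -1.61 28.5
row [ 0.0281 -0.0003  0.1205] turn -0.3398 | at [ 550.5 -276.3  164.8] yaw 2.6602 j6 -1.61 t 28.5
```

```bash
python3 -c "
from h import *
go(525.2,-263.4,44.3,2.9)"
```

```text
row [ 0.0281 -0.0003  0.1205] turn -0.2398 | at [ 550.5 -276.3  164.8] yaw 2.6602 j6 -1.61 t 28.5
```

Call:
move_arm(moves=[[0.0281, -0.0003, 0, -0.15], [0.0281, -0.0003, 0, -0.24], [0.0281, -0.0003, 0.04, -0.24], [0.0281, -0.0003, 0.08, -0.24], [0.0281, -0.0003, 0.105, -0.24], [0.0281, -0.0003, 0.12, -0.24], [0.0281, -0.0003, 0.12, -0.24], [0.0281, -0.0003, 0.12, -0.24]], jaw=0.035)

```text
clock: 29.3
eef_pos: [526.0, -264.0, 46.1]
eef_rot: [3.141, -0.0, 2.9]
wrist_force: [-0.1, 0.1, 0.0]
finger_gap: 35.1
finger_force: 0.0
```

Call:
move_arm(moves=[[0, 0, 0, 0], [0, 0, 0, 0], [0, 0, 0, 0], [0, 0, 0, 0.05], [0, 0, 0, 0.1], [0, 0, 0, 0.15], [0, 0, 0, 0.2], [0, 0, 0, 0.25], [0, 0, 0, 0.3], [0, 0, 0, 0.325], [0, 0, 0, 0.325], [0, 0, 0, 0.325]], jaw=0.016)

```text
clock: 30.5
eef_pos: [525.7, -265.1, 46.5]
eef_rot: [-3.14, 0.0, 2.575]
wrist_force: [-3.8, -5.3, 2.4]
finger_gap: 16.3
finger_force: 15.2
```

Call:
move_arm(moves=[[0, 0, 0, 0], [0, 0, 0, 0], [0, 0, 0, 0], [0, 0, -0.03, 0], [0, 0, -0.07, 0], [-0.01, 0, -0.11, 0], [-0.028, 0, -0.12, 0], [-0.028, 0, -0.12, 0], [-0.028, 0, -0.12, 0]], jaw=0.04)

```text
clock: 31.4
eef_pos: [549.3, -278.8, 165.1]
eef_rot: [3.142, -0.001, 2.575]
wrist_force: [0.2, 0.8, -0.5]
finger_gap: 39.7
finger_force: 0.0
```

```bash
python3 knob.py; python3 - <<'E'
from h import *
o,n,ex,ey,K=cons()
# top camera check of nose and mark, h=6 plane
c=grab('top')
A=cloud(c)
T=K+107*ex+32*n; print('tab grip expected (back)',T.round(1)); go(525.2,-263.4,44.3,2.9)
E
```

```text
bar 461 ((-0.13501930236816406, -0.392547607421875), (12.465103149414062, 41.68587112426758), 69.90278625488281) 41.6220141777041
34 6 dark deg [-22 -21 -20 -19 -18 -17 -16 -14 -14 -13 -12 -11 -10  -9  -8  -7  -6  -5
  -4  -3  -2  -1   0   1   2   3   4   5   6   7   8   9] cen -6.31627538558332
36 6 dark deg [-22 -21 -20 -19 -18 -17 -16 -14 -14 -13 -12 -11 -10  -9  -8  -7  -6  -5
  -4  -3  -2  -1   0   1   2   3   4   5   6   7] cen -6.633368543239034
38 6 dark deg [-21 -20 -19 -18 -17 -16 -14 -14 -13 -12 -11 -10  -9  -8  -7  -6  -5  -4
  -3  -2  -1   0   1   2   3   4   5   6] cen -7.343717466419107
26 42 dark deg [] cen 0.0
29 42 dark deg [] cen 0.0
[ 549.  -278.6  164.8] -1.53 31.45
tab grip expected (back) [ 609.6 -260.3  141. ]
row [2.800e-02 1.000e-04 1.206e-01] turn -0.3251 | at [ 549.  -278.6  164.8] yaw 2.5749 j6 -1.53 t 31.5
```

```bash
python3 - <<'E'
from h import *
o,n,ex,ey,K=cons(); c=load('wrist');A=cloud(c);H=(A-K)@n;a=(A-K)@ex;b=(A-K)@ey
k=(np.hypot(a,b)<30)&(H>38)&(H<46); Q=np.c_[a[k],b[k]]; Q=Q-Q.mean(0); v=np.linalg.svd(Q,full_matrices=False)[2][0]; print('pca',np.degrees(np.arctan(v[1]/v[0])))
q=np.c_[a[k],b[k]].astype(np.float32); l=cv2.fitLine(q,cv2.DIST_L1,0,.01,.01).ravel(); print('fitline',np.degrees(np.arctan(l[1]/l[0])))
P=K+105.3*ex+26*n; P[2]-=30.5; print(P,'ex',ex.round(4)); go(*P,-3.107)
E
```

```text
pca -20.39404816299944
fitline -21.07943
[ 611.65661607 -260.21225921  104.64120649] ex [0.8186 0.0287 0.5737]
row [-0.0431  0.0492  0.0601] turn -0.6013 | at [ 549.  -278.6  164.8] yaw 2.5749 j6 -1.53 t 31.5
```

Call:
move_arm(moves=[[-0.02, 0.025, 0, -0.15], [-0.043, 0.049, 0, -0.3], [-0.043, 0.049, 0, -0.45], [-0.043, 0.049, 0, -0.6], [-0.043, 0.049, 0, -0.6], [-0.043, 0.049, 0.03, -0.6], [-0.043, 0.049, 0.05, -0.6], [-0.043, 0.049, 0.06, -0.6], [-0.043, 0.049, 0.06, -0.6], [-0.043, 0.049, 0.06, -0.6]], jaw=0.035)

```text
clock: 32.5
eef_pos: [612.6, -261.2, 107.2]
eef_rot: [-3.141, 0.001, -3.11]
wrist_force: [0.4, 0.4, 0.3]
finger_gap: 34.9
finger_force: 0.0
```

Call:
move_arm(moves=[[0, 0, 0, 0], [0, 0, 0, 0], [0, 0, 0, 0], [0, 0, 0, 0], [0, 0, 0, 0], [0, 0, 0, 0]], jaw=0.006, squeeze=12)

```text
clock: 33.1
eef_pos: [612.5, -260.3, 106.7]
eef_rot: [3.141, 0.0, -3.108]
wrist_force: [-2.1, 4.9, 3.5]
finger_gap: 11.9
finger_force: 12.0
```

```bash
python3 - <<'E'
from h import *
o,n,ex,ey,K=cons(); s=manip.read_state(); p=s['eef_pos']; M=rot(s['eef_rot']); print(p,s['finger_gap'],s['wrist_force']); 
for d in(20,40,52): print(d,((M.T@(-ex*d))/1000).round(4))
E
```

```text
[ 612.47340022 -260.3444812   106.67536609] 11.916999554762368 [-2.09130237  4.86020027  3.49619268]
20 [ 0.0164 -0.      0.0115]
40 [ 0.0328 -0.0001  0.0229]
52 [ 0.0426 -0.0001  0.0298]
```

Call:
move_arm(moves=[[0.004, 0.0004, 0.0028, 0], [0.0098, 0.0004, 0.0069, 0], [0.0164, 0.0004, 0.0115, 0], [0.023, 0.0004, 0.0161, 0], [0.0295, 0.0004, 0.0206, 0], [0.0352, 0.0004, 0.0247, 0], [0.0385, 0.0004, 0.027, 0], [0.0402, 0.0004, 0.0281, 0], [0.041, 0.0004, 0.0287, 0], [0.0418, 0.0004, 0.0293, 0], [0.0418, 0.0004, 0.0293, 0]])

```text
clock: 34.2
eef_pos: [571.8, -261.9, 78.2]
eef_rot: [-3.141, 0.004, -3.108]
wrist_force: [5.1, 6.8, 10.5]
finger_gap: 12.2
finger_force: 12.0
```

```bash
python3 - <<'E'
from h import *
o,n,ex,ey,K=cons(); s=manip.read_state(); p=s['eef_pos']; print('travel',(p-np.array([612.47,-260.34,106.68]))@-ex,s['wrist_force'],s['wrist_force']@ex,s['finger_gap'])
E
```

```text
travel 49.65489608155041 [ 5.14246636  6.83697837 10.53365195] 10.448461838690633 12.172827680246192
```

The lock is against its end stop: 49.7 mm of travel and about 10 N of resistance. A 1 mm press more, then let go and rise.

Call:
move_arm(moves=[[0.0008, 0, 0.0006, 0], [0.0008, 0, 0.0006, 0], [0.0008, 0, 0.0006, 0]])

```text
clock: 34.5
eef_pos: [571.7, -261.9, 78.1]
eef_rot: [-3.14, 0.006, -3.108]
wrist_force: [8.0, 7.3, 12.4]
finger_gap: 12.2
finger_force: 12.0
```

Call:
move_arm(moves=[[0, 0, 0, 0], [0, 0, 0, 0], [0, 0, 0, 0], [0, 0, -0.02, 0], [0, 0, -0.05, 0], [0, 0, -0.09, 0], [-0.01, 0, -0.1, 0], [-0.01, 0, -0.1, 0], [-0.01, 0, -0.1, 0]], jaw=0.035)

```text
clock: 35.4
eef_pos: [579.2, -261.6, 174.9]
eef_rot: [3.141, -0.002, -3.108]
wrist_force: [-0.7, -0.4, -0.7]
finger_gap: 34.8
finger_force: 0.0
```

```bash
sed -i 's/abs(a-100)<22/abs(a-80)<45/' knob.py; python3 knob.py; python3 - <<'E'
from h import *
tray('side',579,245)
o,n,ex,ey,K=cons(); c=load('wrist');A=cloud(c);H=(A-K)@n;a=(A-K)@ex;b=(A-K)@ey
k=(np.hypot(a,b)<30)&(H>38)&(H<46); q=np.c_[a[k],b[k]]; q-=q.mean(0); v=np.linalg.svd(q,full_matrices=False)[2][0]; print('pca',np.degrees(np.arctan(v[1]/v[0])))
k=(H>3.5)&(H<8)&(np.hypot(a,b)<41)&(np.hypot(a,b)>30)&(a<0); an=np.degrees(np.arctan2(-b+-.35,-a)); print('rib',k.sum(),np.percentile(an[k],[5,25,50,75,95]) if k.any() else '')
E
```

```text
bar 443 ((-0.5958652496337891, 0.060746192932128906), (12.16053295135498, 42.758663177490234), 69.72003936767578) 41.76291146555591
tab 319 43.6 69.8 0.3
34 6 dark deg [-22 -21 -20 -19 -18 -17 -16 -14 -14 -13 -12 -11 -10  -9  -8  -7  -6  -5
  -4  -3  -2  -1   0   1   2   3   4   5] cen -8.168360924250653
36 6 dark deg [-21 -20 -19 -18 -17 -16 -14 -14 -13 -12 -11 -10  -9  -8  -7  -6  -5  -4
  -3  -2  -1   0   1   2   3   4] cen -8.740610171151308
38 6 dark deg [-21 -20 -19 -18 -17 -16 -14 -14 -13 -12 -11 -10  -9  -8  -7  -6  -5  -4
  -3  -2  -1   0   1   2   3] cen -8.984591453902663
26 42 dark deg [] cen 0.0
29 42 dark deg [] cen 0.0
[ 579.  -261.5  174.5] -2.09 35.45
side rim 262 [579.  246.7] splint 143 ((581.1217651367188, 246.79127502441406), (66.1363296508789, 24.301658630371094), 31.320024490356445)
pca -20.3073038149137
rib 124 [-84.92613973 -51.60980874  17.14853461  59.14257269  84.67949831]
```

The lock tab now sits 56.7 mm from the knob axis, which is fully home. The pointer is at −20.2° against the mark at −19.3°, about 0.5 mm off. The tray and splint haven't moved and the gripper is clear, so I'll hand in.

```bash
python3 -c "
from cell import manip
print(manip.sign_off())"
```

```text
the job is handed in; nothing more can be done
None
```

The job is handed in at about 35 s on the robot's clock: the splint lies flat, open side up, in the tray, the tray is within about 2 mm of the pad's centre, the pointer is about 1° (0.5 mm) from the mark, the lock is fully home, and everything is let go.

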